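# Load the ink cartridges and hold the printer lid at its balance point

### The arm

A 6-joint arm with a two-finger parallel gripper is mounted at the origin on the work surface. World frame = base frame: x ahead of the robot, y to its left, z up, the work surface at z = 0. Lengths are in m, angles in rad, forces in N, time in s.
With the tool pointing down it reaches from about 0.4 to 0.925 m from the base axis. Payload 12.5 kg.
Tool frame: the origin (TCP) lies midway between the tips of the shut fingers; the grasp point (between the pads) lies 19 mm behind it; z points along the fingers, y is the direction in which the jaws open and shut (so a half turn about z gives the same grasp; the last joint's range is limited). The gripper opens to 95 mm and grips with 3 to 60 N. Pads are 20 mm wide; open, the fingers measure 119 mm over their backs; the gripper's body (75 mm by 180 mm) begins 59 mm behind the grasp point.
Start: joints at [-1.353, 0.491, 1.559, -0, 1.092, -0.106], TCP at [0.199, -0.593, 0.215] pointing down, gripper open.
Joint ranges: [-3.1, 3.1], [-0.84, 2.19], [0.05, 2.79], [-1.13, 4.28], [0.06, 2.93], [-2.69, 2.69]. Speed limits (rad/s): [2.22, 2.22, 2.79, 3.14, 3.14, 3.14].

### API

Orientations are given as a unit quaternion [w, x, y, z].
In Python, from rig import manip gives the robot as it stands.
- The arm moves only by the shell command python3 -m crank 'ROWS' [FORCE]. ROWS is JSON, a list of rows, each a list of 7 numbers: the shift along the tool's x, y, z in cm, then the turn, a rotation vector about the tool's x, y, z in degrees, then the closure, from 0 (fully open) to 1 (shut). In form: [[dx, dy, dz, ax, ay, az, hand], ...]. A call has 1 to 20 rows; each row is the pose to reach, as a shift and turn from the pose measured when the call began, along the tool's axes at that moment; what a row does not reach only later rows make up. A row lasts 1/8 s, in which the tool goes at most 62.5 mm and 10.7 degrees, less where a joint would pass 70% of its speed; a pose out of reach is approached as far as the arm can. A call with a gripper value outside its range is refused whole. The fingers move at their own pace and stop on an object; FORCE is the grip in N (left out, the last holds). Time passes only in rows, so rows that repeat a pose let the fingers close. It gives the time, the measured TCP pose, the force and the opening at its end, in the units of the state.
- manip.get_obs(): the state, without advancing time (a new reading comes with each control period).
- manip.get_image(name): name is "scene" or "top" or "wrist"; returns a dict with "image" (400x640x3 uint8, red, green, blue), "camera_matrix" (3x3 intrinsics, pixels), "extrinsics" (4x4, takes a point from camera to world coordinates). Camera axes: x right, y up, looking along -z (the intrinsics and any distortion apply to the point x, -y, -z); pixel columns grow to the right and rows downward; lengths in m; the calibration is good to about 2 mm. A picture is of the moment at which its call begins. There is no depth.
- manip.sign_off(): hands the job in, once; it reports no verdict.
The state is a dict: "time_s": time; "qpos": joint angles; "dq": joint speeds; "joint_efforts": joint torques, N m; "ee_pos": TCP position; "tool_rot": TCP orientation; "ft_force": force on the tool from outside, world axes, zero at the start; "wrist_torque": the same for the moment, N m; "grip_width": opening from 0.0 (shut) to 1.0 (fully open).
Only numpy, scipy, OpenCV 4.12 (cv2) and the standard library are available. Lean on these libraries where they do the work, as an engineer would, in place of code of your own. Each camera call takes 0.05 s, during which the arm holds its last target.

### The job

We are putting the low sheet printer back together after cleaning: lower each of the two ink cartridges, without dropping it, upright into the carriage pocket of its own width until it stands on the pocket's floor, and let go. Then grip the lid, which lies tipped back on its hinges, by the rail on its free edge and swing it gently up to its balance point, where it would fall neither forwards nor back; never let it drop either way. Finish still gripping it, motionless at that point, so that I can clip its stay arm on, and leave the other things on the table where they are.

Things in the scene. Friction and masses are not known exactly. Their poses are not given: they have to be found in the camera images.
- wide_mid (a point): Black ink cartridge with a blank white label, standing upright on the 2 mm grey mat at the start: 36 mm wide, 50 mm long, 60 mm tall, about 70 g; its lowest 6 mm are a foot 5 mm narrower. This point is its centre, half-way up (30 mm above its underside). Its x axis runs along its 50 mm length, z up; either end may face the front.
- narrow_mid (a point): Black ink cartridge with a blank white label, standing upright on the 2 mm grey mat at the start: 24 mm wide, 50 mm long, 60 mm tall, about 50 g; its lowest 6 mm are a foot 5 mm narrower. This point is its centre, half-way up (30 mm above its underside). Its x axis runs along its 50 mm length, z up; either end may face the front.
- wide_cartridge: The wider cartridge; this origin is the centre of its underside, axes as for its centre point.
- narrow_cartridge: The narrower cartridge; this origin is the centre of its underside, axes as for its centre point.
- wide_pocket (a point): Centre of the floor of the wide pocket of the printer's grey carriage: 40 mm wide (y), 54 mm long (x), open at the top; walls 20 mm high, 6 mm thick, with sloped crests that lead in. x points to the printer's back, y to the left seen from the robot, z up. The floor is 100 mm above the table; a seated cartridge stands 40 mm out of the carriage, 6 mm below the printer's top face.
- narrow_pocket (a point): Centre of the floor of the narrow pocket, 28 mm wide (y) and 54 mm long (x), next to the wide one on its +y side, centres 40 mm apart; otherwise as the wide pocket.
- lid (a joint): Angle of the aluminium lid on the printer's top, rad: 0 closed, growing as its free edge rises and goes back; 1.57 is upright. At the start it lies back at its hinge stop, 2.1. The hinges turn almost freely: left alone, it falls shut or falls back. Its weight balances over the hinge at 1.58 (upright).
- lid_edge (a point): Middle of the lid's free edge, half-way through the rail. The lid is 160 mm from hinge to free edge, 300 mm wide, about 400 g, 4 mm thick; along the free edge runs a grip rail 12 mm thick in all and 20 mm deep. Axes turn with the lid: x points from the free edge to the hinge, y along the hinge, z out of the outer face (up when closed).
- lid_hinge (a point): Middle of the lid's hinge axis, on the printer's top near its back, 170 mm above the table; fixed to the printer. y is the hinge axis, x points to the printer's back.
- printer: Low white and black printer, 300 mm deep (x), 390 mm wide (y), 166 mm high, fixed; origin under its centre, x to its back. Its top opening, 150 mm (x) by 300 mm (y), leaves 42 mm free before and behind the carriage.
- carriage (a joint): Place of the carriage along y on its rod inside the printer, 0 to 0.15 m, larger is further along +y. It stays where it is parked (about 6 N of friction). A 6 mm rib parts its two pockets, so there is no room for a finger between seated cartridges: hold a cartridge by its two ends, 50 mm apart, one finger in front and one behind.
- macaron_block: Bystander: red block 170 x 170 x 55 mm carrying nine macarons, 72 mm high in all. Leave it.
- stay_arm: Bystander: flat steel stay arm for the lid, 132 mm long, 4 mm thick, lying on the table. Leave it.
- screwdriver: Bystander: screwdriver lying on the table. Leave it.
- cleaner: Bystander: small white bottle, 40 mm across, 110 mm tall. Leave it.
Mind the look-alikes: they are no part of the job. Leave any blue or brown look-alike of the narrow_cartridge alone. Leave any red look-alike of the wide_cartridge alone.

How it is judged:
On the way:
1. both cartridges stand on the floor of their own pockets, let go, while the lid is still tipped back (z of wide_mid in the frame of wide_pocket between 0.025 and 0.034 m and horizontal distance between wide_mid and wide_pocket below 0.006 m and angle between each of wide_mid, narrow_mid's own z axis and vertical below 0.1 rad and contact force between the fingers and wide_cartridge below 0.05 N and linear speed of each of wide_cartridge, narrow_cartridge below 0.02 m/s and z of narrow_mid in the frame of narrow_pocket between 0.025 and 0.034 m and horizontal distance between narrow_mid and narrow_pocket below 0.006 m and contact force between the fingers and narrow_cartridge below 0.05 N and value of joint lid above 1.9 rad), for 0.2 s.
At the end, for the whole second after the job is handed in: Both cartridges stand upright (within 0.1 rad) and untouched on the floors (within 4 mm) of their own pockets, within 6 mm of the pockets' centres; the lid is motionless between 1.50 and 1.66 rad (balance 1.58) with the fingers still pressing on it (more than 1 N) (z of wide_mid in the frame of wide_pocket between 0.025 and 0.034 m and horizontal distance between wide_mid and wide_pocket below 0.006 m and angle between each of wide_mid, narrow_mid's own z axis and vertical below 0.1 rad and contact force between the fingers and wide_cartridge below 0.05 N and linear speed of each of wide_cartridge, narrow_cartridge below 0.02 m/s and z of narrow_mid in the frame of narrow_pocket between 0.025 and 0.034 m and horizontal distance between narrow_mid and narrow_pocket below 0.006 m and contact force between the fingers and narrow_cartridge below 0.05 N and value of joint lid between 1.5 and 1.66 rad and velocity of joint lid between -0.06 and 0.06 rad/s and contact force between the fingers and lid above 1 N); the arm keeps its last pose, push and grip.
It fails at once if the lid drops forwards (below 1.2 rad) (value of joint lid below 1.2 rad).
It fails at once if the lid is let fall or flung (faster than 2.5 rad/s) (velocity of joint lid above 2.5 rad/s or velocity of joint lid below -2.5 rad/s).
It fails at once if a cartridge is dropped (falls free faster than 0.8 m/s, some 3 cm) ((linear speed of wide_cartridge above 0.8 m/s and contact force between the fingers and wide_cartridge below 0.05 N) or (linear speed of narrow_cartridge above 0.8 m/s and contact force between the fingers and narrow_cartridge below 0.05 N)).
It fails at once if a bystander is moved more than 2 cm (distance of any of macaron_block, stay_arm, screwdriver, cleaner from where it was at the start of the episode above 0.02 m).
It also fails if it takes over 72 s, if anything falls off the work surface, if the arm or the gripper's body presses on something with over 40 N, if the wrist force passes 120 N, or if a joint passes its speed limit or range.

## Working session

There is one attempt and no reset: what is moved stays moved. The work goes in short steps, Python scripts to look and compute and a shell command to move; the robot and the scene stay as the last step left them, time stands still between calls to the robot, and variables do not carry over. Pictures are saved under pics/ and viewed, and the job is handed in when it is done.

```bash
ls -la; mkdir -p pics
python3 - <<'E'
from rig import manip
import cv2
print(manip.get_obs())
for n in ["scene","top","wrist"]:
    d=manip.get_image(n)
    cv2.imwrite(f"pics/a_{n}.png",d["image"][:,:,::-1])
    print(n,d["camera_matrix"].tolist(),d["extrinsics"].round(4).tolist(),[k for k in d])
E
```

```text
total 12
drwxr-xr-x  3 agent agent 4096 Dec  6 11:27 .
drwxr-xr-x 23 root  root  4096 Dec  6 11:27 ..
drwxr-xr-x  2 agent agent 4096 Dec  6 11:27 pics
{'time_s': 0.0, 'qpos': array([-1.35259865e+00,  4.91560777e-01,  1.55946372e+00,  1.63710717e-05,
        1.09168145e+00, -1.05595151e-01]), 'dq': array([-9.60680419e-04, -1.61052969e-03,  4.36940896e-04, -2.61885528e-05,
       -1.50069939e-03, -4.95491696e-04]), 'joint_efforts': array([-3.56545250e-03, -6.12654305e+01, -2.58181429e+01,  6.91624009e-02,
        4.82308993e-02, -1.39878330e-04]), 'ee_pos': array([ 0.19882756, -0.59227152,  0.21405607]), 'tool_rot': array([-5.56176138e-04,  9.86923831e-01,  1.61186356e-01, -2.40732516e-05]), 'ft_force': array([ 0.81467989,  0.68086933, -0.36275305]), 'wrist_torque': array([-0.00927956,  0.01589884, -0.01321506]), 'grip_width': 1.0016842889840742}
scene [[370.1988222069785, 0.0, 323.2281300498833], [0.0, 370.1988222069785, 203.47919939810055], [0.0, 0.0, 1.0]] [[-0.7684, -0.4345, 0.4698, 1.1096], [0.6396, -0.4971, 0.5863, 0.6615], [-0.0212, 0.7511, 0.6599, 0.8947], [0.0, 0.0, 0.0, 1.0]] ['image', 'camera_matrix', 'extrinsics']
top [[501.86779693882784, 0.0, 319.51183179176854], [0.0, 501.86779693882784, 195.72566403112415], [0.0, 0.0, 1.0]] [[0.0229, 0.9923, -0.1218, 0.3441], [-0.9996, 0.0244, 0.0107, 0.0009], [0.0136, 0.1216, 0.9925, 1.7914], [0.0, 0.0, 0.0, 1.0]] ['image', 'camera_matrix', 'extrinsics']
wrist [[302.2669583978152, 0.0, 321.9763172876484], [0.0, 302.2669583978152, 196.4708829671024], [0.0, 0.0, 1.0]] [[0.3161, 0.9068, 0.279, 0.277], [-0.9487, 0.3028, 0.0906, -0.5654], [-0.0023, -0.2933, 0.956, 0.3851], [0.0, 0.0, 0.0, 1.0]] ['image', 'camera_matrix', 'extrinsics']
```

View pics/a_scene.png

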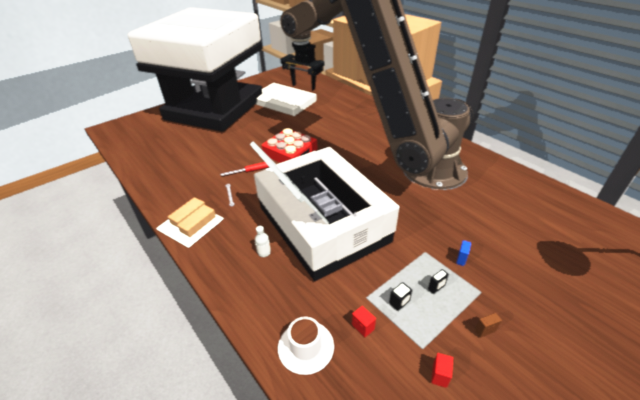

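View pics/a_top.png

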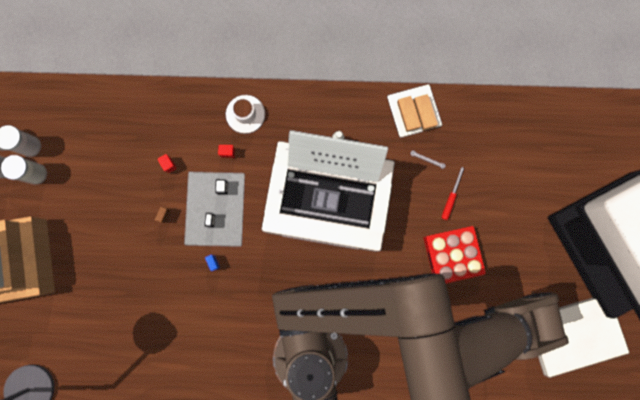

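View pics/a_wrist.png

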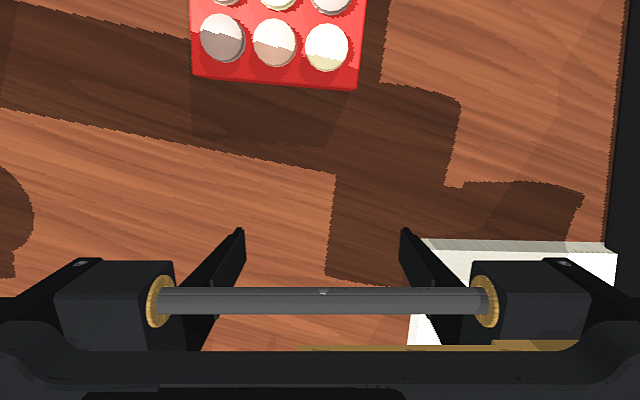

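```bash
cat > h.py <<'E'
import numpy as np, cv2
from rig import manip
def snap(n,save=None):
    d=manip.get_image(n)
    if save: cv2.imwrite(f"pics/{save}.png",d["image"][:,:,::-1])
    return d
def ray(d,uv):
    K=d["camera_matrix"];E=d["extrinsics"]
    r=np.linalg.inv(K)@[uv[0],uv[1],1.]
    r=E[:3,:3]@(r*[1,-1,-1]); return E[:3,3],r/np.linalg.norm(r)
def plane(d,uv,z):
    o,r=ray(d,uv); return o+r*(z-o[2])/r[2]
def proj(d,p):
    E=d["extrinsics"];c=E[:3,:3].T@(np.asarray(p)-E[:3,3]); q=d["camera_matrix"]@(c*[1,-1,-1]); return q[:2]/q[2]
def tri(a,b):
    (o1,r1),(o2,r2)=a,b
    A=np.stack([r1,-r2],1); s=np.linalg.lstsq(A,o2-o1,rcond=None)[0]
    p,q=o1+r1*s[0],o2+r2*s[1]; return (p+q)/2,np.linalg.norm(p-q)
def R(q):
    from scipy.spatial.transform import Rotation as Ro
    return Ro.from_quat([q[1],q[2],q[3],q[0]])
def crop(d,x0,y0,x1,y1,s,name):
    im=cv2.resize(d["image"][y0:y1,x0:x1],None,fx=s,fy=s,interpolation=cv2.INTER_CUBIC)
    cv2.imwrite(f"pics/{name}.png",im[:,:,::-1])
E
python3 - <<'E'
from h import *
a=snap("top");b=snap("scene")
crop(a,150,100,410,280,3,"b_top"); crop(b,240,130,500,325,3,"b_scene")
E
```

```text
(no output)
```

View pics/b_top.png

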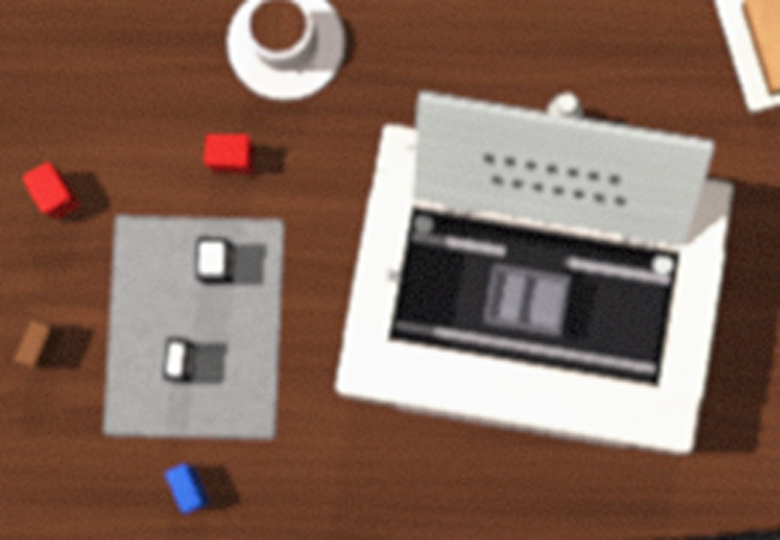

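View pics/b_scene.png

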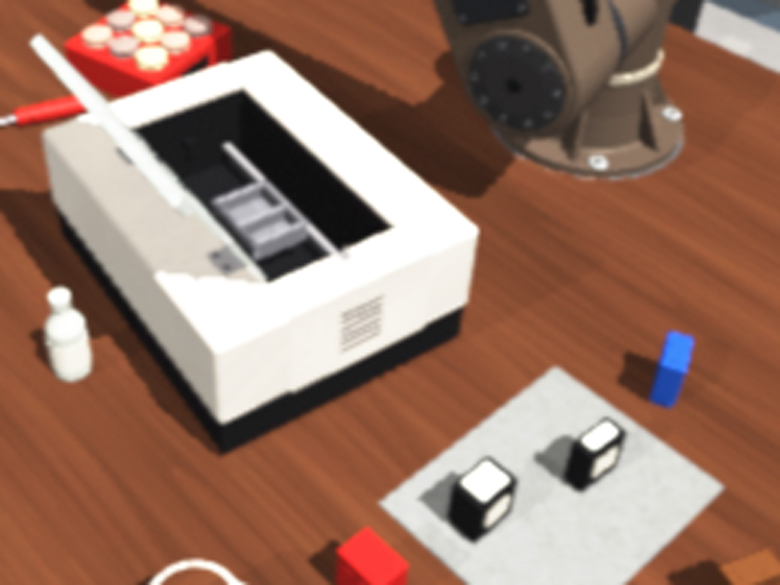

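```bash
cat > m1.py <<'E'
from h import *
def black_white_tops(d,roi):
    x0,y0,x1,y1=roi
    im=d["image"][y0:y1,x0:x1].astype(int)
    m=(im.min(2)>215).astype(np.uint8)
    n,l,s,c=cv2.connectedComponentsWithStats(m)
    return [(c[i]+[x0,y0],s[i,4]) for i in range(1,n) if s[i,4]>10]
a=snap("top");b=snap("scene")
for d,roi in((a,(188,172,244,246)),(b,(370,255,480,340))):
    for c,s in black_white_tops(d,roi): print(c.round(1),s,plane(d,c,0.062).round(4))
# mat corners, printer top corners, top view
for nm,uv,z in [("mat",(188.5,172),.002),("mat",(244,173),.002),("mat",(241.5,246),.002),("mat",(185,244.5),.002),
  ("prt",(278.5,142),.166),("prt",(394,161),.166),("prt",(381,250),.166),("prt",(262.5,231),.166),
  ("pocket c",(316,199),.12),("pocket c",(333,202),.12),
  ("cleaner",(338,134),.11),("lidedge",(290,132),.25),("lidedge",(388,148),.25)]:
    print(nm,plane(a,uv,z).round(4))
E
python3 m1.py
```

```text
[220.  185.5] 70 [0.5836 0.3285 0.062 ]
[207.8 219.4] 36 [0.4648 0.3648 0.062 ]
[426.6 301.3] 3552 [0.5608 0.3952 0.062 ]
[439.7 274.8] 61 [0.4651 0.3644 0.062 ]
[441.3 283.4] 15 [0.4855 0.3853 0.062 ]
[401.3 290. ] 118 [0.5838 0.329  0.062 ]
[405.4 299.6] 17 [0.5986 0.356  0.062 ]
mat [0.6382 0.4552 0.002 ]
mat [0.6396 0.2557 0.002 ]
mat [0.3776 0.2537 0.002 ]
mat [0.3782 0.4534 0.002 ]
prt [0.719  0.1229 0.166 ]
prt [ 0.665  -0.2596  0.166 ]
prt [ 0.3721 -0.219   0.166 ]
prt [0.4243 0.1649 0.166 ]
pocket c [ 0.5379 -0.0056  0.12  ]
pocket c [ 0.5292 -0.0628  0.12  ]
cleaner [ 0.7652 -0.0757  0.11  ]
lidedge [0.7326 0.0816 0.25  ]
lidedge [ 0.6894 -0.227   0.25  ]
```

```bash
cat >> h.py <<'E'
def down(az):
    "tool pointing down, tool x at azimuth az (deg)"
    a=np.radians(az); x=np.array([np.cos(a),np.sin(a),0]); z=np.array([0,0,-1.]); return np.stack([x,np.cross(z,x),z],1)
def rel(p,Rt,o=None):
    o=o or manip.get_obs(); R0=R(o["tool_rot"]).as_matrix()
    from scipy.spatial.transform import Rotation as Ro
    return np.r_[R0.T@(np.asarray(p)-o["ee_pos"])*100, np.degrees(Ro.from_matrix(R0.T@Rt).as_rotvec())]
def st():
    o=manip.get_obs(); Rm=R(o["tool_rot"]).as_matrix()
    print("t",round(o["time_s"],2),"p",o["ee_pos"].round(4),"xaz",np.degrees(np.arctan2(Rm[1,0],Rm[0,0])).round(2),"z",Rm[:,2].round(3),"q",o["qpos"].round(3),"F",o["ft_force"].round(1),"g",round(o["grip_width"],3)); return o
def log(o):
    open("log.txt","a").write(repr((o["qpos"].tolist(),o["ee_pos"].tolist(),o["tool_rot"].tolist()))+"\n")
E
python3 - <<'E'
from h import *
o=st();log(o)
for p,az in [((.42,-.35,.36),60),((.533,-.035,.32),82)]: print(rel(p,down(az)).round(2))
E
```

```text
t 0.35 p [ 0.1989 -0.5925  0.2145] xaz 18.55 z [-0.  0. -1.] q [-1.353  0.491  1.559  0.     1.092 -0.106] F [0.4 0.4 1.3] g 1.0
[ 2.868e+01 -1.596e+01 -1.455e+01 -1.000e-02 -1.000e-02 -4.145e+01]
[ 4.941e+01 -4.222e+01 -1.054e+01 -1.000e-02 -1.000e-02 -6.345e+01]
```

```bash
python3 -m crank '[[5,-1,-6,0,0,-8,0.2],[10,-4,-11,0,0,-17,0.2],[15,-8,-15,0,0,-26,0.2],[20,-12,-15,0,0,-34,0.2],[28.7,-16,-14.5,0,0,-41.4,0.2],[28.7,-16,-14.5,0,0,-41.4,0.2],[39,-29,-12.5,0,0,-52,0.2],[49.4,-42.2,-10.5,0,0,-63.5,0.2],[49.4,-42.2,-10.5,0,0,-63.5,0.2],[49.4,-42.2,-10.5,0,0,-63.5,0.2],[49.4,-42.2,-10.5,0,0,-63.5,0.2],[49.4,-42.2,-10.5,0,0,-63.5,0.2],[49.4,-42.2,-10.5,0,0,-63.5,0.2]]' 20
python3 - <<'E'
from h import *
o=st();log(o)
d=snap("wrist","c_wrist")
np.save("c_E.npy",d["extrinsics"])
E
```

```text
time_s: 1.98
ee_pos: [0.5332, -0.0335, 0.3192]
tool_rot: [-0.0, 0.753, 0.658, -0.0]
ft_force: [-0.3, -0.0, 0.5]
grip_width: 0.799
t 1.98 p [ 0.5332 -0.0335  0.3192] xaz 82.23 z [-0.001  0.    -1.   ] q [-0.186  0.266  1.628  0.     1.248 -0.051] F [-0.3 -0.   0.5] g 0.799
```

View pics/c_wrist.png

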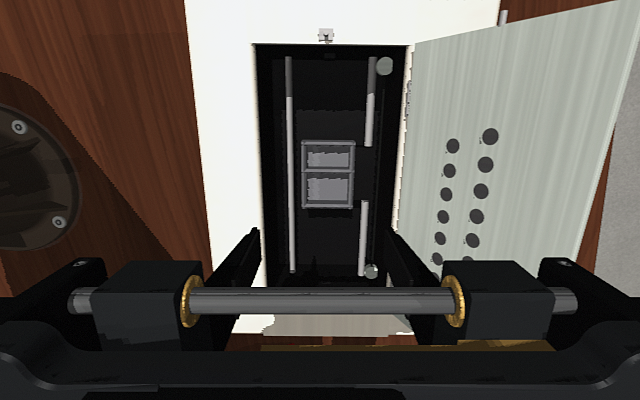

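Run:
```python
import cv2
im=cv2.imread("pics/c_wrist.png")[130:220,280:380]
cv2.imwrite("pics/c_crop.png",cv2.resize(im,None,fx=6,fy=6,interpolation=cv2.INTER_CUBIC))
im=cv2.imread("pics/a_top.png")[180:220,295:355]
cv2.imwrite("pics/c_crop2.png",cv2.resize(im,None,fx=10,fy=10,interpolation=cv2.INTER_CUBIC))
```

```text
(no output)
```

View pics/c_crop.png

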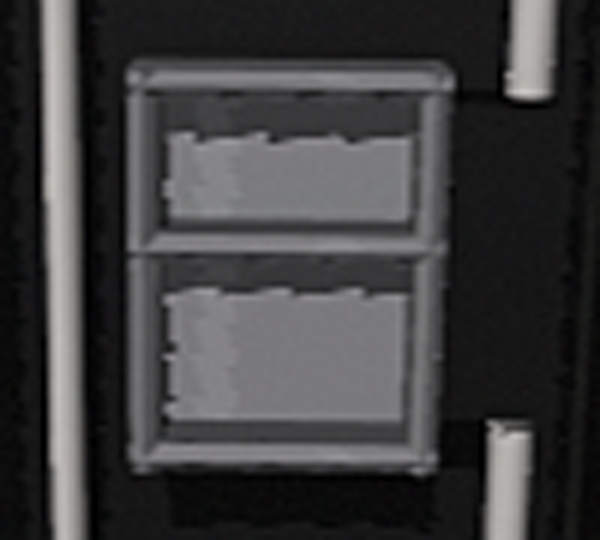

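View pics/c_crop2.png

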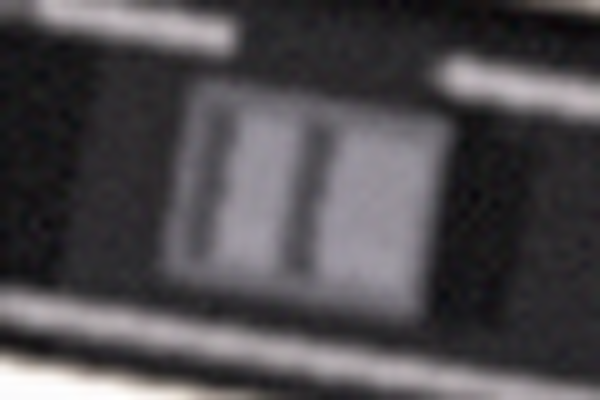

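Run:
```python
from h import *
d=snap("wrist"); t=snap("top"); st()
C=[np.array(c)/6+[280,130] for c in [(130,62),(455,65),(438,470),(130,470)]]
P=np.array([plane(d,c,.12) for c in C])
print(P.round(4)); 
print("sides",[np.linalg.norm(P[i]-P[(i+1)%4]).round(4) for i in range(4)])
ctr=P.mean(0); print("ctr",ctr.round(4))
x=(P[1]-P[0]+P[2]-P[3]);y=(P[0]-P[3]+P[1]-P[2]); print("yaw",np.degrees(np.arctan2(x[1],x[0])),np.degrees(np.arctan2(-y[0],y[1])))
Ct=[np.array(c)/10+[295,180] for c in [(190,80),(455,118),(428,320),(163,275)]] # top view: left-up=+y back
Q=np.array([plane(t,c,.12) for c in Ct]);print(Q.round(4),"ctr",Q.mean(0).round(4))
# triangulate matched corners: wrist order front+y, back+y, back-y, front-y ; top order back+y,back-y,front-y,front+y
for i,j in ((0,3),(1,0),(2,1),(3,2)):
    p,e=tri(ray(d,C[i]),ray(t,Ct[j])); print(p.round(4),round(e,4))
# printer opening edges
for uv in [(256,44),(410,45),(405,215)]: print(plane(d,uv,.166).round(4))
```

```text
t 2.12 p [ 0.5328 -0.036   0.3197] xaz 82.03 z [ 0. -0. -1.] q [-0.191  0.265  1.629 -0.     1.248 -0.052] F [-0.4  0.2 -0.1] g 0.795
[[ 5.129e-01  1.020e-02  1.200e-01]
 [ 5.779e-01  5.000e-04  1.200e-01]
 [ 5.651e-01 -8.520e-02  1.200e-01]
 [ 4.992e-01 -7.600e-02  1.200e-01]]
sides [np.float64(0.0657), np.float64(0.0867), np.float64(0.0666), np.float64(0.0873)]
ctr [ 0.5388 -0.0376  0.12  ]
yaw -8.207605618922576 -8.80504278193646
[[ 0.575   0.002   0.12  ]
 [ 0.5643 -0.0873  0.12  ]
 [ 0.4959 -0.0795  0.12  ]
 [ 0.5089  0.0095  0.12  ]] ctr [ 0.536  -0.0388  0.12  ]
[0.5111 0.0089 0.1018] 0.0014
[0.5761 0.0015 0.1232] 0.0033
[ 0.5654 -0.0877  0.1129] 0.0003
[ 0.4974 -0.0803  0.1067] 0.0005
[0.4874 0.1126 0.166 ]
[0.6357 0.091  0.166 ]
[ 0.6204 -0.0848  0.166 ]
```

```bash
python3 -m crank '[[-2.5,0,3,0,0,0,0.2],[-5,0,6,0,0,0,0.2],[-5,0,6,0,0,0,0.2],[-5,0,6,0,0,0,0.2],[-5,0,6,0,0,0,0.2]]'
python3 - <<'E'
from h import *
o=st();log(o)
d=snap("wrist","d_wrist"); np.save("d_E.npy",d["extrinsics"])
x0,y0=270,90
crop(d,x0,y0,x0+130,y0+100,6,"d_crop")
E
```

```text
time_s: 2.75
ee_pos: [0.5262, -0.0852, 0.2609]
tool_rot: [0.001, 0.754, 0.656, 0.001]
ft_force: [0.4, -0.7, 0.1]
grip_width: 0.8
t 2.75 p [ 0.5262 -0.0852  0.2609] xaz 82.04 z [ 0.002 -0.    -1.   ] q [-0.285  0.312  1.722  0.     1.105 -0.146] F [ 0.4 -0.7  0.1] g 0.8
```

View pics/d_wrist.png

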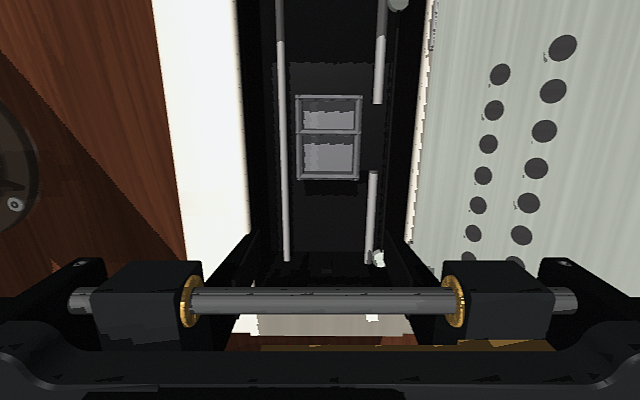

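View pics/d_crop.png

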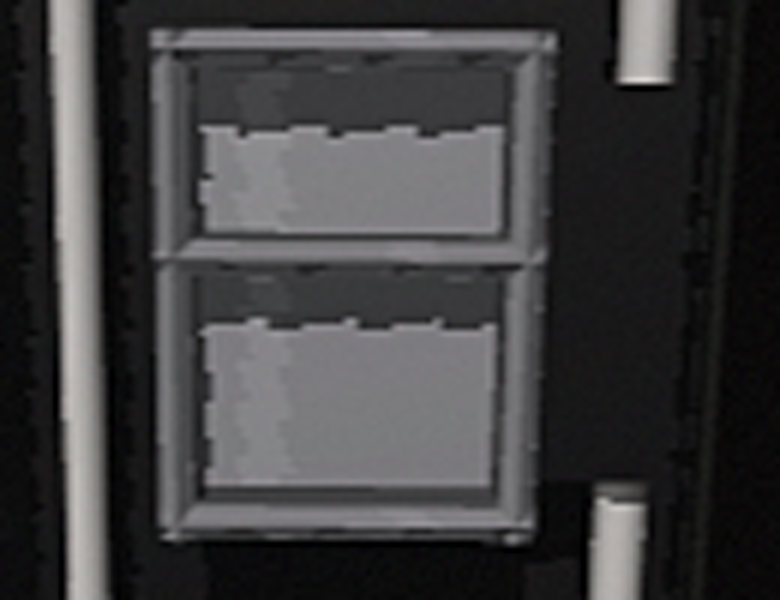

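```bash
cat > m2.py <<'E'
from h import *
def fr(C,off,E,K):
    d=dict(camera_matrix=K,extrinsics=E); return d,[np.array(c)/6+off for c in C]
K=snap("wrist")["camera_matrix"]
c,C=fr([(130,62),(455,65),(438,470),(130,470)],[280,130],np.load("c_E.npy"),K)
d,D=fr([(150,30),(557,32),(535,543),(162,543)],[270,90],np.load("d_E.npy"),K)
for q,Q in((c,C),(d,D)):
    for z in (.12,.115):
        P=np.array([plane(q,u,z) for u in Q]); x=(P[1]-P[0]+P[2]-P[3]);y=(P[0]-P[3]+P[1]-P[2])
        print(z,P.mean(0).round(4),"sides",[np.linalg.norm(P[i]-P[(i+1)%4]).round(4) for i in range(4)],"yaw",np.degrees(np.arctan2(x[1],x[0])).round(2),np.degrees(np.arctan2(-y[0],y[1])).round(2))
for i in range(4):
    p,e=tri(ray(c,C[i]),ray(d,D[i])); print(p.round(4),round(e,4))
E
python3 m2.py
```

```text
0.12 [ 0.539  -0.0363  0.12  ] sides [np.float64(0.0657), np.float64(0.0866), np.float64(0.0665), np.float64(0.0872)] yaw -8.14 -8.74
0.115 [ 0.5389 -0.0374  0.115 ] sides [np.float64(0.0666), np.float64(0.0878), np.float64(0.0674), np.float64(0.0884)] yaw -8.14 -8.74
0.12 [ 0.5387 -0.0375  0.12  ] sides [np.float64(0.0664), np.float64(0.0858), np.float64(0.066), np.float64(0.0861)] yaw -8.23 -8.29
0.115 [ 0.5388 -0.038   0.115 ] sides [np.float64(0.0674), np.float64(0.0872), np.float64(0.0671), np.float64(0.0875)] yaw -8.23 -8.29
[0.5117 0.0103 0.1084] 0.001
[5.792e-01 3.000e-04 1.082e-01] 0.0002
[ 0.5659 -0.0868  0.1116] 0.0002
[ 0.4988 -0.0769  0.1134] 0.0004
```

Run:
```python
from h import *
print(rel((.52,.29,.26),down(88)).round(2))
```

```text
[ 3.707e+01 -5.780e+00  4.000e-02  8.000e-02  2.000e-02 -5.940e+00]
```

```bash
python3 -m crank '[[6,-1,0,0,0,-1,0.2],[12,-2,0,0,0,-2,0.2],[18,-3,0,0,0,-3,0.2],[24,-4,0,0,0,-4,0.2],[30,-5,0,0,0,-5,0.2],[37,-5.8,0,0,0,-6,0.2],[37,-5.8,0,0,0,-6,0.2],[37,-5.8,0,0,0,-6,0.2],[37,-5.8,0,0,0,-6,0.2],[37,-5.8,0,0,0,-6,0.2]]'
python3 - <<'E'
from h import *
o=st();log(o)
d=snap("wrist","e_wrist"); np.save("e_E.npy",d["extrinsics"])
E
```

```text
time_s: 4.1
ee_pos: [0.52, 0.2883, 0.2607]
tool_rot: [0.001, 0.72, 0.694, 0.0]
ft_force: [-1.0, -0.3, 0.4]
grip_width: 0.797
t 4.1 p [0.52   0.2883 0.2607] xaz 87.97 z [ 0.002 -0.    -1.   ] q [ 3.960e-01  4.040e-01  1.577e+00 -1.000e-03  1.159e+00  4.310e-01] F [-1.  -0.3  0.4] g 0.797
```

View pics/e_wrist.png

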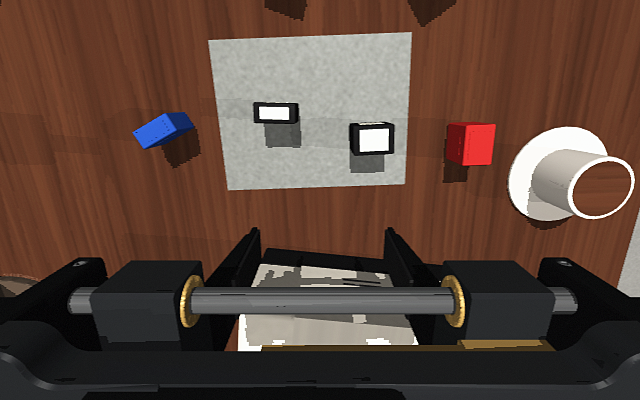

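Run:
```python
from h import *
im=cv2.imread("pics/e_wrist.png")[90:165,245:405]
cv2.imwrite("pics/e_crop.png",cv2.resize(im,None,fx=5,fy=5,interpolation=cv2.INTER_CUBIC))
```

```text
(no output)
```

View pics/e_crop.png

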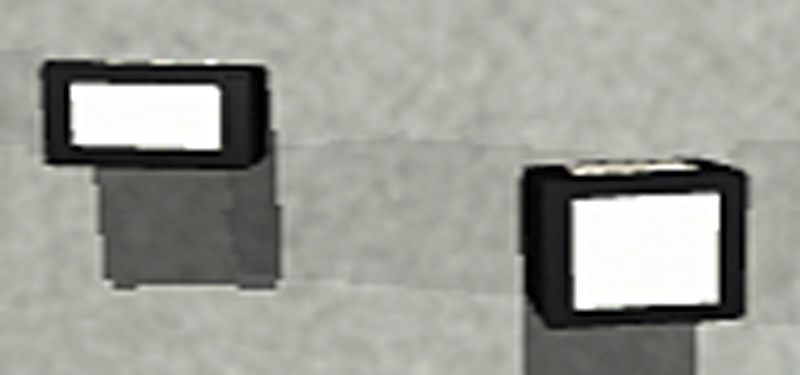

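```bash
cat > m3.py <<'E'
from h import *
from scipy.spatial.transform import Rotation as Ro
K=np.array([[302.26696,0,321.97632],[0,302.26696,196.47088],[0,0,1]])
d=dict(camera_matrix=K,extrinsics=np.load("e_E.npy"))
im=cv2.imread("pics/e_wrist.png")
for nm,(x0,y0,x1,y1),guess in(("narrow",(256,104,296,122),None),("wide",(355,126,392,154),None)):
    m=(im[y0:y1,x0:x1].min(2)>200).astype(np.uint8)
    n,l,s,c=cv2.connectedComponentsWithStats(m); i=1+s[1:,4].argmax()
    pts=np.argwhere(l==i)[:,::-1]+[x0,y0]
    W=np.array([plane(d,p,.062)[:2] for p in pts]).astype(np.float32)
    r=cv2.minAreaRect(W*1000); print(nm,"centroid px",pts.mean(0).round(1),"world",W.mean(0).round(4),"rect",np.round(r[0],1),np.round(r[1],1),round(r[2],1))
    t=tri(ray(d,pts.mean(0)),ray(TOP,dict(narrow=(207.8,219.4),wide=(220,185.5))[nm])) if 0 else None
    a=snap("scene"); uv=dict(narrow=(439.7,274.8),wide=(401.3,290.))[nm]
    print("tri with scene",[np.round(v,4) for v in tri(ray(d,pts.mean(0)),ray(a,uv))])
E
python3 m3.py
```

```text
narrow centroid px [274.1 112.6] world [0.4655 0.3645] rect [465. 364.] [13.6 34.1] 87.8
tri with scene [array([0.4655, 0.3646, 0.0624]), np.float64(0.0002)]
wide centroid px [373.7 139.6] world [0.5832 0.3285] rect [583.5 328.2] [26.  33.7] 90.0
tri with scene [array([0.5833, 0.3286, 0.0611]), np.float64(0.0004)]
```

Run:
```python
from h import *
for z in (.11,.028): print(rel((.5833,.3285,z),down(90.2)).round(2))
```

```text
[ 4.2   6.17 15.07  0.09  0.02 -2.2 ]
[ 4.200e+00  6.160e+00  2.327e+01  9.000e-02  2.000e-02 -2.200e+00]
```

```bash
python3 -m crank '[[2,3,5,0,0,-1,0.2],[4.2,6.2,10,0.1,0,-2.2,0.2],[4.2,6.2,14,0.1,0,-2.2,0.2],[4.2,6.2,17,0.1,0,-2.2,0.2],[4.2,6.2,17,0.1,0,-2.2,0.2],[4.2,6.2,17,0.1,0,-2.2,0.2]]'
python3 - <<'E'
from h import *
st()
d=snap("wrist","f_wrist");crop(d,160,60,480,300,2,"f_crop")
print(rel((.5833,.3285,.028),down(90.2)).round(2))
E
```

```text
time_s: 5.0
ee_pos: [0.5843, 0.3285, 0.0921]
tool_rot: [0.0, 0.706, 0.708, 0.001]
ft_force: [0.2, 0.6, 0.6]
grip_width: 0.798
t 5.0 p [0.5843 0.3285 0.0921] xaz 90.19 z [ 0.001  0.    -1.   ] q [ 0.414  0.683  1.554 -0.     0.903  0.411] F [0.2 0.6 0.6] g 0.798
[-0.02 -0.12  6.45  0.12 -0.04 -0.01]
```

View pics/f_crop.png

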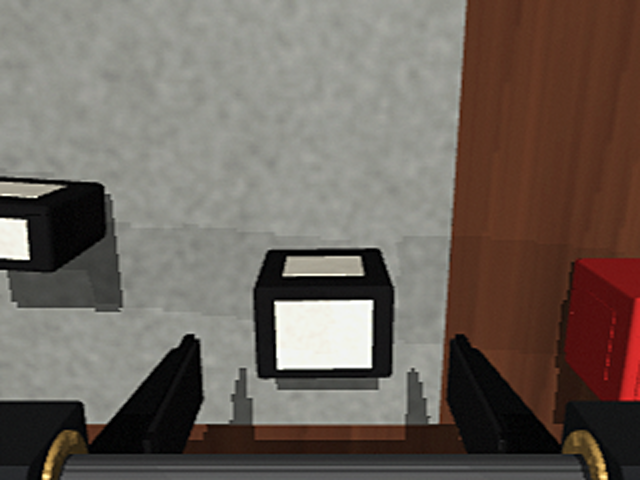

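```bash
python3 -m crank '[[0,-0.1,3.5,0.1,0,0,0.2],[0,-0.1,6.4,0.1,0,0,0.2],[0,-0.1,6.4,0.1,0,0,0.2],[0,-0.1,6.4,0.1,0,0,0.3],[0,-0.1,6.4,0.1,0,0,0.4],[0,-0.1,6.4,0.1,0,0,0.45],[0,-0.1,6.4,0.1,0,0,0.55],[0,-0.1,6.4,0.1,0,0,0.6],[0,-0.1,6.4,0.1,0,0,0.6],[0,-0.1,6.4,0.1,0,0,0.6]]' 15
python3 - <<'E'
from h import *
log(st())
E
```

```text
time_s: 6.3
ee_pos: [0.5837, 0.3288, 0.0291]
tool_rot: [0.0, 0.706, 0.708, 0.001]
ft_force: [-1.6, -0.7, 7.2]
grip_width: 0.528
t 6.3 p [0.5837 0.3288 0.0291] xaz 90.19 z [ 0.001  0.001 -1.   ] q [4.140e-01 7.620e-01 1.591e+00 1.000e-03 7.870e-01 4.100e-01] F [-1.6 -0.7  7.2] g 0.528
```

```bash
python3 -m crank '[[0,0,-3,0,0,0,0.6],[0,0,-8,0,0,0,0.6],[0,0,-13,0,0,0,0.6],[0,0,-18,0,0,0,0.6],[0,0,-23,0,0,0,0.6],[0,0,-23,0,0,0,0.6]]'
python3 - <<'E'
from h import *
o=st();log(o)
d=snap("wrist","g_wrist")
print(rel((.5364,-.0541,.235),down(81.75)).round(2))
E
```

```text
time_s: 7.05
ee_pos: [0.5844, 0.3291, 0.2632]
tool_rot: [0.001, 0.706, 0.708, 0.004]
ft_force: [0.7, 0.9, -2.2]
grip_width: 0.525
t 7.05 p [0.5844 0.3291 0.2632] xaz 90.2 z [ 0.007  0.004 -1.   ] q [4.140e-01 5.160e-01 1.380e+00 1.000e-03 1.238e+00 4.110e-01] F [ 0.7  0.9 -2.2] g 0.525
[-38.26  -4.86   2.44   0.18  -0.13   8.44]
```

View pics/g_wrist.png

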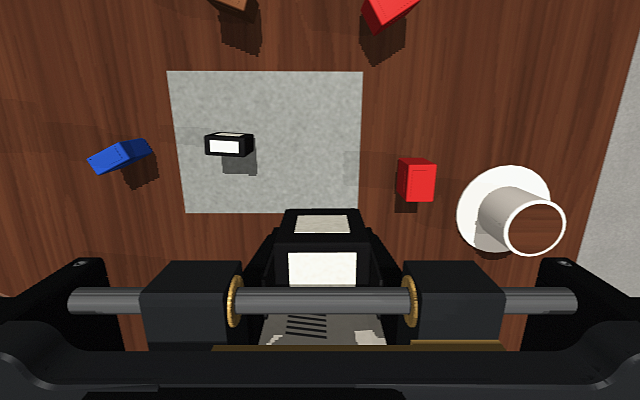

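```bash
python3 -m crank '[[-4,0,0,0,0,1,0.6],[-9,-1,0,0,0,2,0.6],[-14,-2,0,0,0,3,0.6],[-19,-3,0,0,0,4,0.6],[-24,-4,0,0,0,5,0.6],[-29,-4.5,0,0,0,6,0.6],[-34,-4.9,1,0.2,0,8,0.6],[-37,-4.9,2,0.2,-0.1,8.4,0.6],[-38.3,-4.9,2.4,0.2,-0.1,8.4,0.6],[-38.3,-4.9,2.4,0.2,-0.1,8.4,0.6],[-38.3,-4.9,2.4,0.2,-0.1,8.4,0.6],[-38.3,-4.9,2.4,0.2,-0.1,8.4,0.6]]'
python3 - <<'E'
from h import *
o=st();log(o)
d=snap("wrist","i_wrist");np.save("i_E.npy",d["extrinsics"]); crop(d,220,120,440,300,3,"i_crop")
for p in [(.5364,-.0541,.127),]: print(rel(p,down(81.75)).round(2))
E
```

```text
time_s: 8.6
ee_pos: [0.5361, -0.0535, 0.2357]
tool_rot: [-0.0, 0.755, 0.655, 0.0]
ft_force: [-0.3, -0.6, -0.6]
grip_width: 0.526
t 8.6 p [ 0.5361 -0.0535  0.2357] xaz 81.87 z [-0.  0. -1.] q [-2.220e-01  3.460e-01  1.743e+00  1.000e-03  1.052e+00 -8.100e-02] F [-0.3 -0.6 -0.6] g 0.526
[-0.05  0.03 10.87  0.   -0.03  0.12]
```

View pics/i_crop.png

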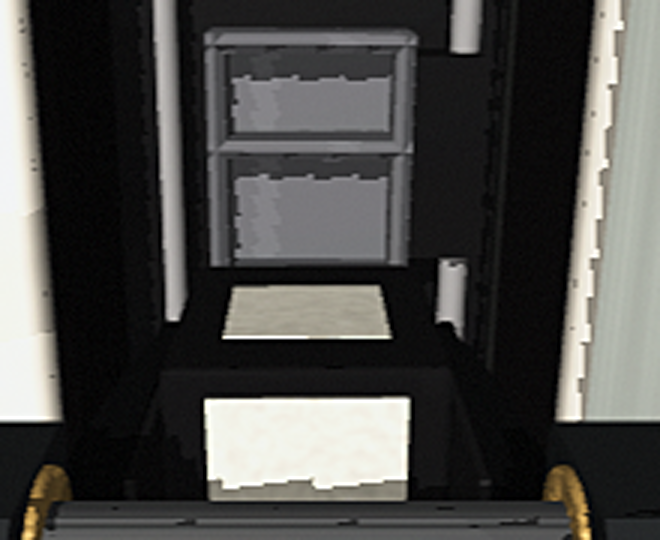

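Run:
```python
from h import *
K=np.array([[302.26696,0,321.97632],[0,302.26696,196.47088],[0,0,1]])
d=dict(camera_matrix=K,extrinsics=np.load("i_E.npy")); o=st(); T=R(o["tool_rot"]).as_matrix()
for uv in [(204,398),(411,397)]:
    p=plane(d,(uv[0]/3+220,uv[1]/3+120),o["ee_pos"][2]+.033); print((T.T@(p-o["ee_pos"])*1000).round(1))
```

```text
t 8.65 p [ 0.5361 -0.0536  0.2357] xaz 81.87 z [ 0.  0. -1.] q [-2.220e-01  3.460e-01  1.743e+00  1.000e-03  1.052e+00 -8.100e-02] F [-0.6  0.7 -0.8] g 0.524
[ 11.9 -18.3 -33. ]
[ 12.   16.6 -33. ]
```

```bash
python3 -m crank '[[0,0,3,0,0,0,0.6],[0,0,6,0,0,0,0.6],[0,0,8,0,0,0,0.6],[0,0,9,0,0,0,0.6],[0,0,9.5,0,0,0,0.6],[0,0,10,0,0,0,0.6],[0,0,10.3,0,0,0,0.6],[0,0,10.3,0,0,0,0.6]]'
python3 - <<'E'
from h import *
o=st();log(o)
d=snap("wrist","j_wrist");crop(d,220,120,440,300,3,"j_crop")
print(rel((.5364,-.0541,.127),down(81.75)).round(2))
E
```

```text
time_s: 9.65
ee_pos: [0.5362, -0.0536, 0.1328]
tool_rot: [-0.0, 0.756, 0.655, 0.0]
ft_force: [-0.1, 1.1, 0.3]
grip_width: 0.522
t 9.65 p [ 0.5362 -0.0536  0.1328] xaz 81.86 z [ 0.  0. -1.] q [-2.22e-01  4.72e-01  1.86e+00  1.00e-03  8.10e-01 -8.10e-02] F [-0.1  1.1  0.3] g 0.522
[-0.05  0.02  0.59  0.02 -0.03  0.11]
```

View pics/j_crop.png

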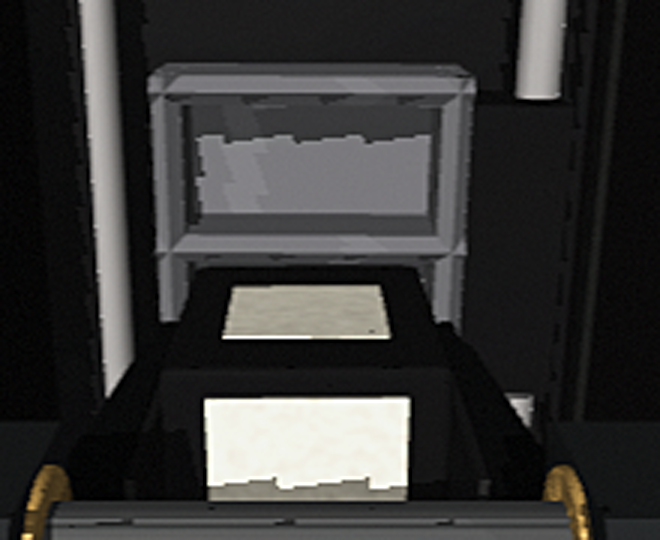

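```bash
python3 -m crank '[[0,0,0.3,0,0,0,0.6],[0,0,0.5,0,0,0,0.6],[0,0,0.6,0,0,0,0.6],[0,0,0.7,0,0,0,0.6],[0,0,0.7,0,0,0,0.6]]'
```

```text
time_s: 10.32
ee_pos: [0.5362, -0.0536, 0.1269]
tool_rot: [0.0, 0.755, 0.655, 0.0]
ft_force: [-3.8, 1.1, 14.4]
grip_width: 0.528
```

```bash
python3 -m crank '[[0,0,-0.05,0,0,0,0.55],[0,0,-0.05,0,0,0,0.5],[0,0,-0.05,0,0,0,0.45],[0,0,-0.05,0,0,0,0.4],[0,0,-0.05,0,0,0,0.35],[0,0,-0.05,0,0,0,0.33]]'
python3 - <<'E'
from h import *
o=st();log(o)
d=snap("wrist","k_wrist");crop(d,220,120,440,300,3,"k_crop")
E
```

```text
time_s: 11.08
ee_pos: [0.5362, -0.0536, 0.1274]
tool_rot: [0.0, 0.755, 0.655, 0.0]
ft_force: [-0.1, 0.4, 1.0]
grip_width: 0.663
t 11.07 p [ 0.5362 -0.0536  0.1274] xaz 81.88 z [ 0.001  0.    -1.   ] q [-0.222  0.479  1.865  0.     0.796 -0.081] F [-0.1  0.4  1. ] g 0.663
```

View pics/k_crop.png

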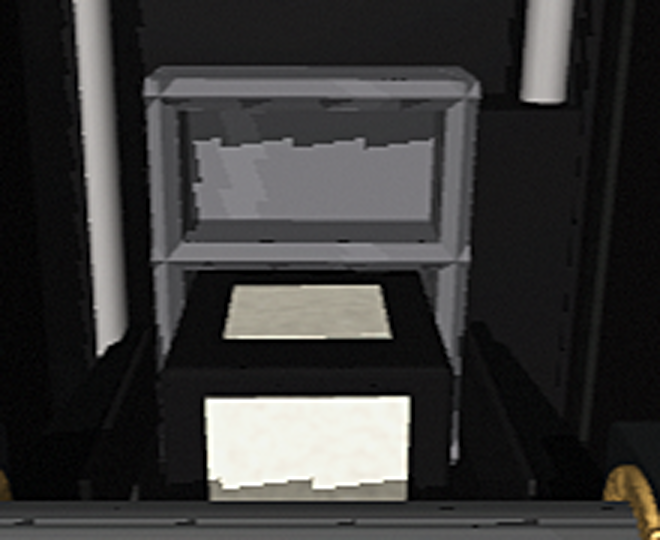

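```bash
python3 -m crank '[[0,0,-2,0,0,0,0.33],[0,0,-5,0,0,0,0.3],[0,0,-9,0,0,0,0.2],[0,0,-13.3,0,0,0,0.2],[0,0,-13.3,0,0,0,0.2],[0,0,-13.3,0,0,0,0.2]]'
python3 - <<'E'
from h import *
o=st();log(o)
d=snap("wrist","l_wrist");np.save("l_E.npy",d["extrinsics"]);crop(d,220,120,440,300,3,"l_crop")
for z in (.26,.092): print(rel((.4655,.3645,z),down(87.2)).round(2))
E
```

```text
time_s: 11.88
ee_pos: [0.5357, -0.0535, 0.2599]
tool_rot: [-0.0, 0.755, 0.655, 0.0]
ft_force: [-0.2, -0.6, -0.3]
grip_width: 0.799
t 11.88 p [ 0.5357 -0.0535  0.2599] xaz 81.88 z [ 0.  0. -1.] q [-0.223  0.322  1.711  0.     1.109 -0.081] F [-0.2 -0.6 -0.3] g 0.799
[ 4.039e+01 -1.285e+01 -3.000e-02 -5.000e-02 -3.000e-02 -5.320e+00]
[ 4.039e+01 -1.283e+01  1.677e+01 -5.000e-02 -3.000e-02 -5.320e+00]
```

View pics/l_crop.png

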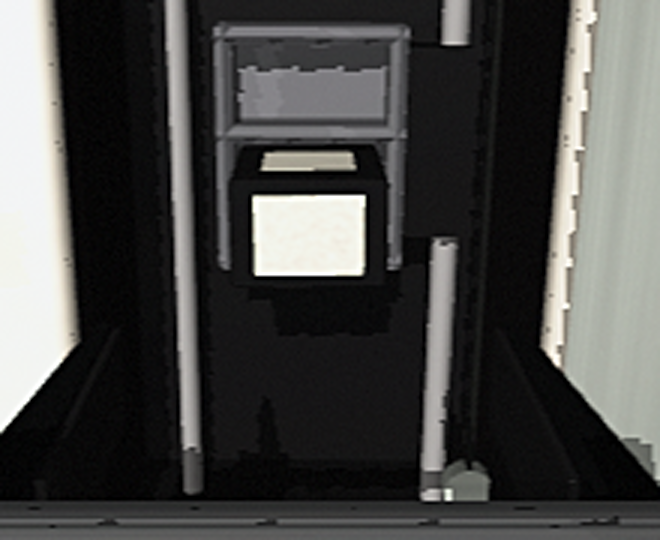

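```bash
python3 -m crank '[[6,-1.5,0,0,0,0,0.2],[12,-3,0,0,0,-1,0.2],[18,-5,0,0,0,-2,0.2],[24,-7,0,0,0,-3,0.2],[30,-9,0,0,0,-4,0.2],[36,-11,2,0,0,-5,0.2],[40.4,-12.8,6,0,0,-5.3,0.2],[40.4,-12.8,11,0,0,-5.3,0.2],[40.4,-12.8,15,0,0,-5.3,0.2],[40.4,-12.8,16.8,0,0,-5.3,0.2],[40.4,-12.8,16.8,0,0,-5.3,0.2],[40.4,-12.8,16.8,0,0,-5.3,0.2]]'
python3 - <<'E'
from h import *
o=st();log(o)
d=snap("wrist","m_wrist");crop(d,160,60,480,300,2,"m_crop")
print(rel((.4655,.3645,.028),down(87.2)).round(2))
E
```

```text
time_s: 13.42
ee_pos: [0.466, 0.3646, 0.092]
tool_rot: [-0.0, 0.724, 0.689, -0.0]
ft_force: [-0.5, 0.3, 0.7]
grip_width: 0.801
t 13.43 p [0.466  0.3646 0.092 ] xaz 87.17 z [-0.001  0.001 -1.   ] q [5.520e-01 5.910e-01 1.762e+00 1.000e-03 7.890e-01 6.010e-01] F [-0.5  0.3  0.7] g 0.801
[-0.03 -0.07  6.43  0.   -0.06 -0.03]
```

View pics/m_crop.png

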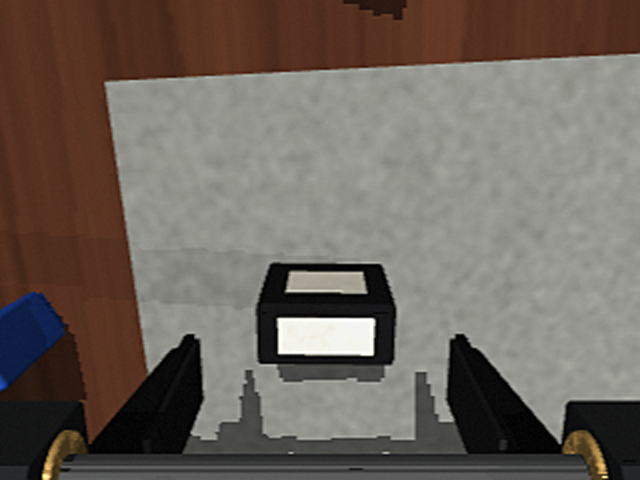

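```bash
python3 -m crank '[[0,-0.1,3.5,0,0,0,0.2],[0,-0.1,6.4,0,0,0,0.2],[0,-0.1,6.4,0,0,0,0.25],[0,-0.1,6.4,0,0,0,0.35],[0,-0.1,6.4,0,0,0,0.42],[0,-0.1,6.4,0,0,0,0.48],[0,-0.1,6.4,0,0,0,0.6],[0,-0.1,6.4,0,0,0,0.6],[0,-0.1,6.4,0,0,0,0.6]]' 15
python3 -m crank '[[0,0,-3,0,0,0,0.6],[0,0,-8,0,0,0,0.6],[0,0,-13,0,0,0,0.6],[0,0,-18,0,0,0,0.6],[0,0,-23.5,0,0,0,0.6],[0,0,-23.5,0,0,0,0.6]]'
python3 - <<'E'
from h import *
o=st();log(o)
d=snap("wrist","n_wrist")
for p in [(.5421,-.0145,.245)]: print(rel(p,down(81.75)).round(2))
E
```

```text
time_s: 14.6
ee_pos: [0.4655, 0.365, 0.0291]
tool_rot: [-0.0, 0.724, 0.689, 0.001]
ft_force: [-1.4, 0.6, 7.4]
grip_width: 0.528
time_s: 15.35
ee_pos: [0.4662, 0.3653, 0.2684]
tool_rot: [0.001, 0.724, 0.689, 0.005]
ft_force: [-0.4, 0.3, -1.1]
grip_width: 0.522
t 15.35 p [0.4662 0.3653 0.2684] xaz 87.18 z [ 0.007  0.006 -1.   ] q [5.530e-01 3.910e-01 1.577e+00 1.000e-03 1.164e+00 6.020e-01] F [-0.4  0.3 -1.1] g 0.522
[-37.51   9.52   1.97   0.19  -0.2    5.42]
```

View pics/n_wrist.png

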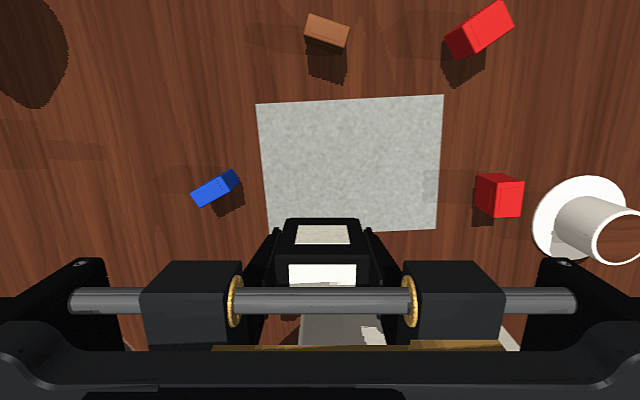

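```bash
python3 -m crank '[[-4,1,0,0,0,1,0.6],[-9,2,0,0,0,2,0.6],[-14,3,0,0,0,2.5,0.6],[-19,4,0,0,0,3,0.6],[-24,6,0,0,0,4,0.6],[-29,7.5,0,0,0,5,0.6],[-34,9,1,0.2,-0.2,5.4,0.6],[-37.5,9.5,2,0.2,-0.2,5.4,0.6],[-37.5,9.5,2,0.2,-0.2,5.4,0.6],[-37.5,9.5,2,0.2,-0.2,5.4,0.6],[-37.5,9.5,2,0.2,-0.2,5.4,0.6],[-37.5,9.5,2,0.2,-0.2,5.4,0.6]]'
python3 - <<'E'
from h import *
o=st();log(o)
d=snap("wrist","o_wrist");np.save("o_E.npy",d["extrinsics"]); crop(d,220,120,440,300,3,"o_crop")
for p in [(.5421,-.0145,.127),]: print(rel(p,down(81.75)).round(2))
E
```

```text
time_s: 16.9
ee_pos: [0.5419, -0.0135, 0.2449]
tool_rot: [0.0, 0.756, 0.655, 0.0]
ft_force: [0.7, 0.9, -0.8]
grip_width: 0.522
t 16.9 p [ 0.5419 -0.0135  0.2449] xaz 81.85 z [ 0.  0. -1.] q [-0.147  0.342  1.723  0.     1.076 -0.005] F [ 0.7  0.9 -0.8] g 0.522
[-8.000e-02  3.000e-02  1.179e+01  1.000e-02 -1.000e-02  9.000e-02]
```

View pics/o_crop.png

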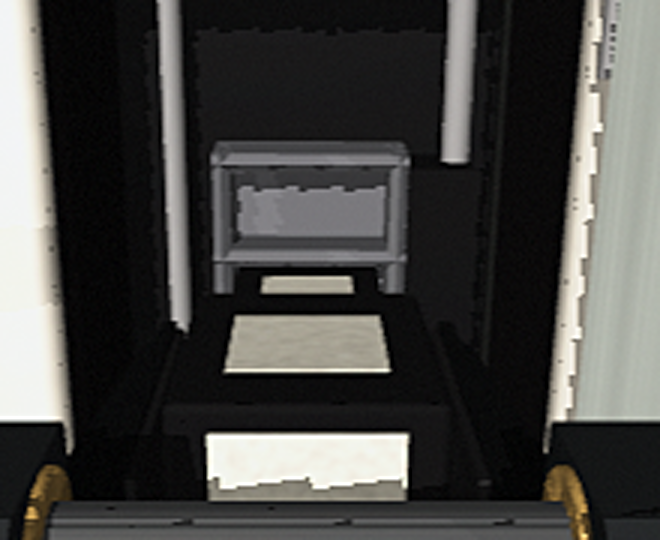

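Run:
```python
from h import *
K=np.array([[302.26696,0,321.97632],[0,302.26696,196.47088],[0,0,1]])
d=dict(camera_matrix=K,extrinsics=np.load("o_E.npy")); o=manip.get_obs(); T=R(o["tool_rot"]).as_matrix()
for uv in [(206,433),(410,433)]:
    p=plane(d,(uv[0]/3+220,uv[1]/3+120),o["ee_pos"][2]+.033); print((T.T@(p-o["ee_pos"])*1000).round(1))
a=np.radians(-8.25);X=np.array([np.cos(a),np.sin(a)]);Y=np.array([-X[1],X[0]]);c=np.array([.5388,-.0373])
for uv in [(210,143),(411,143)]:
    p=plane(d,(uv[0]/3+220,uv[1]/3+120),.12)[:2]-c; print("carriage frame",(p@X*1000).round(1),(p@Y*1000).round(1))
```

```text
[  5.3 -18.2 -33. ]
[  5.2  16.6 -33. ]
carriage frame -33.4 47.2
carriage frame 33.2 47.2
```

Run:
```python
from h import *
K=np.array([[302.26696,0,321.97632],[0,302.26696,196.47088],[0,0,1]])
a=np.radians(-8.25);X=np.array([np.cos(a),np.sin(a)]);Y=np.array([-X[1],X[0]]);c=np.array([.5388,-.0373])
for n,pts in (("i",[(204,29),(417,30),(207,266),(408,266),(205,150),(415,148)]),("l",[(213,24),(411,26),(217,135),(408,133)]),("o",[(210,142),(411,142),(212,262),(408,262)])):
    d=dict(camera_matrix=K,extrinsics=np.load(n+"_E.npy"))
    for uv in pts:
        p=plane(d,(uv[0]/3+220,uv[1]/3+120),.12)[:2]-c; print(n,uv,"carriage frame",(p@X*1000).round(1),(p@Y*1000).round(1))
```

```text
i (204, 29) carriage frame -33.1 44.6
i (417, 30) carriage frame 32.9 44.3
i (207, 266) carriage frame -34.6 -33.1
i (408, 266) carriage frame 32.6 -33.0
i (205, 150) carriage frame -34.0 6.5
i (415, 148) carriage frame 33.5 7.1
l (213, 24) carriage frame -33.1 44.2
l (411, 26) carriage frame 33.3 43.5
l (217, 135) carriage frame -32.8 6.5
l (408, 133) carriage frame 33.5 7.2
o (210, 142) carriage frame -33.4 47.5
o (411, 142) carriage frame 33.2 47.5
o (212, 262) carriage frame -34.0 5.5
o (408, 262) carriage frame 33.6 5.5
```

```bash
python3 -m crank '[[0,0.05,3,0,0,0.1,0.6],[0,0.05,6,0,0,0.1,0.6],[0,0.05,8.5,0,0,0.1,0.6],[0,0.05,9.5,0,0,0.1,0.6],[0,0.05,10.2,0,0,0.1,0.6],[0,0.05,10.7,0,0,0.1,0.6],[0,0.05,11.2,0,0,0.1,0.6],[0,0.05,11.2,0,0,0.1,0.6]]'
python3 - <<'E'
from h import *
o=st();log(o)
d=snap("wrist","p_wrist");crop(d,220,120,440,300,3,"p_crop")
E
```

```text
time_s: 17.95
ee_pos: [0.5424, -0.0137, 0.1329]
tool_rot: [0.0, 0.756, 0.654, 0.0]
ft_force: [-0.4, -0.2, -0.5]
grip_width: 0.525
t 17.95 p [ 0.5424 -0.0137  0.1329] xaz 81.74 z [ 0.  0. -1.] q [-0.147  0.476  1.851  0.     0.814 -0.003] F [-0.4 -0.2 -0.5] g 0.525
```

View pics/p_crop.png

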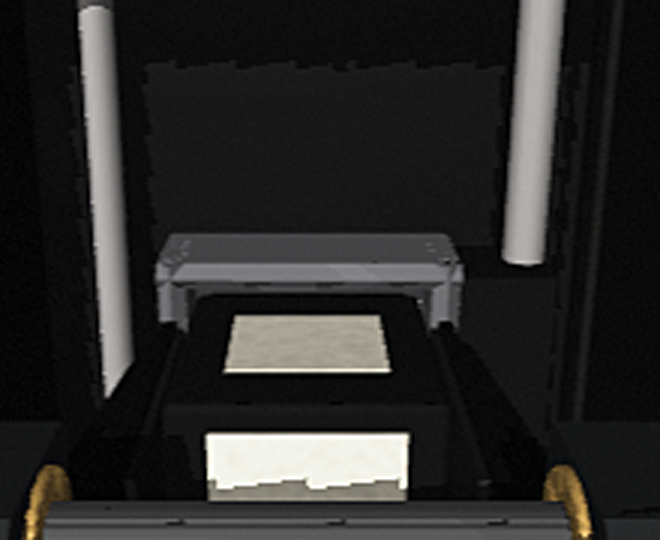

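No contact force and it is inside the walls; lower to the floor and release.

```bash
python3 -m crank '[[0,0,0.3,0,0,0,0.6],[0,0,0.5,0,0,0,0.6],[0,0,0.6,0,0,0,0.6],[0,0,0.7,0,0,0,0.6],[0,0,0.7,0,0,0,0.6]]'
python3 -m crank '[[0,0,0,0,0,0,0.55],[0,0,0,0,0,0,0.5],[0,0,0,0,0,0,0.45],[0,0,0,0,0,0,0.4],[0,0,0,0,0,0,0.35],[0,0,0,0,0,0,0.33]]'
python3 -m crank '[[0,0,-2,0,0,0,0.33],[0,0,-5,0,0,0,0.3],[0,0,-9,0,0,0,0.3],[0,0,-14,0,0,0,0.3],[0,0,-19,0,0,0,0.3],[0,0,-24,0,0,0,0.3],[0,0,-24,0,0,0,0.3],[0,0,-24,0,0,0,0.3]]'
python3 - <<'E'
from h import *
o=st();log(o)
d=snap("wrist","q_wrist");np.save("q_E.npy",d["extrinsics"])
crop(d,200,80,460,280,3,"q_crop")
E
```

```text
time_s: 18.62
ee_pos: [0.5425, -0.0137, 0.127]
tool_rot: [0.0, 0.756, 0.654, 0.0]
ft_force: [-3.7, 0.6, 13.3]
grip_width: 0.525
time_s: 19.38
ee_pos: [0.5424, -0.0137, 0.127]
tool_rot: [0.0, 0.756, 0.654, 0.0]
ft_force: [0.3, -0.0, 0.1]
grip_width: 0.666
time_s: 20.38
ee_pos: [0.5419, -0.0137, 0.3661]
tool_rot: [-0.0, 0.756, 0.654, -0.0]
ft_force: [0.8, 0.4, -1.5]
grip_width: 0.702
t 20.38 p [ 0.5419 -0.0137  0.3661] xaz 81.74 z [-0.  0. -1.] q [-0.147  0.25   1.53   0.     1.362 -0.003] F [ 0.8  0.4 -1.5] g 0.702
```

View pics/q_wrist.png

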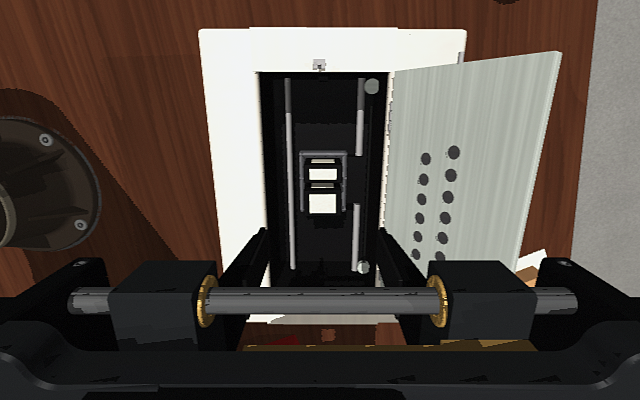

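View pics/q_crop.png

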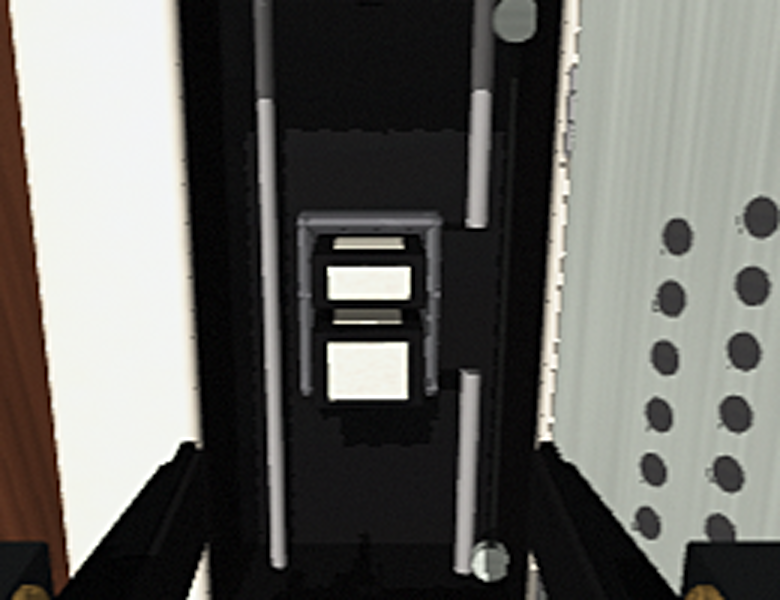

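```bash
cat > kin.py <<'E'
import numpy as np
from ast import literal_eval
L=[literal_eval(l) for l in open("log.txt")]
A=[];b=[]
for q,p,_ in L:
    q=np.array(q);r=np.hypot(p[0],p[1])
    rr=np.sqrt(r*r-0.0657**2)
    s1,s2,s3=q[1],q[1]+q[2],q[1]+q[2]+q[4]
    A+= [[1,0,np.sin(s1),np.sin(s2),np.cos(s2)],[0,1,np.cos(s1),np.cos(s2),-np.sin(s2)]]
    b+= [rr,p[2]]
x,res,rk,_=np.linalg.lstsq(np.array(A),np.array(b),rcond=None)
print("r0, z0(-Ltool), L1, L2, L2perp",x.round(4),"res",np.abs(np.array(A)@x-b).max().round(5),rk)
for q,p,_ in L[:2]:
    print(np.arctan2(p[1],p[0])-q[0],np.arcsin(.0657/np.hypot(p[0],p[1])))
E
python3 kin.py
python3 - <<'E'
from h import *
a=cv2.imread("pics/a_top.png");cv2.imwrite("pics/q_top.png",cv2.resize(a[120:190,275:400],None,fx=6,fy=6,interpolation=cv2.INTER_CUBIC))
a=cv2.imread("pics/q_wrist.png");cv2.imwrite("pics/q_lid.png",cv2.resize(a[30:290,370:580],None,fx=2.3,fy=2.3,interpolation=cv2.INTER_CUBIC))
K=np.array([[302.26696,0,321.97632],[0,302.26696,196.47088],[0,0,1]])
X=np.array([np.cos(np.radians(-8.25)),np.sin(np.radians(-8.25))]);Y=np.array([-X[1],X[0]])
d=dict(camera_matrix=K,extrinsics=np.load("q_E.npy"))
for nm,uv,t in (("wide",(367.5,370.5),(.5364,-.0541)),("narrow",(368.5,283),(.5421,-.0145))):
    p=plane(d,(uv[0]/3+200,uv[1]/3+80),.16)[:2]-np.array(t); print(nm,(p@X*1e3).round(1),(p@Y*1e3).round(1))
E
```

```text
r0, z0(-Ltool), L1, L2, L2perp [-3.000e-04 -7.560e-02  5.903e-01  4.118e-01  4.580e-02] res 0.00184 5
0.10565623985055006 0.10532313865528199
0.12383212907890546 0.12329512080877526
wide -1.2 -0.4
narrow -0.6 -1.2
```

View pics/q_top.png

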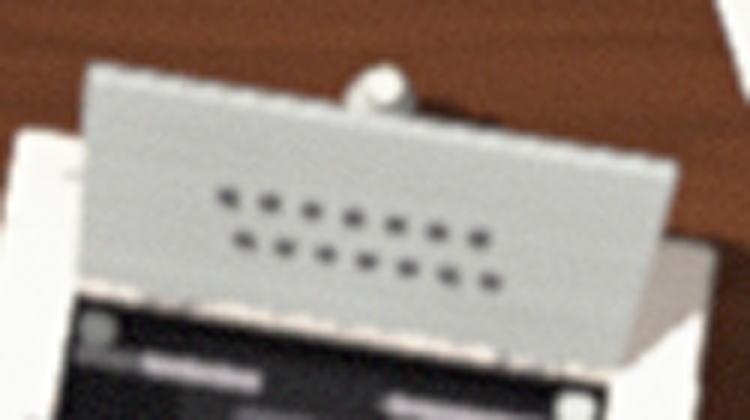

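View pics/q_lid.png

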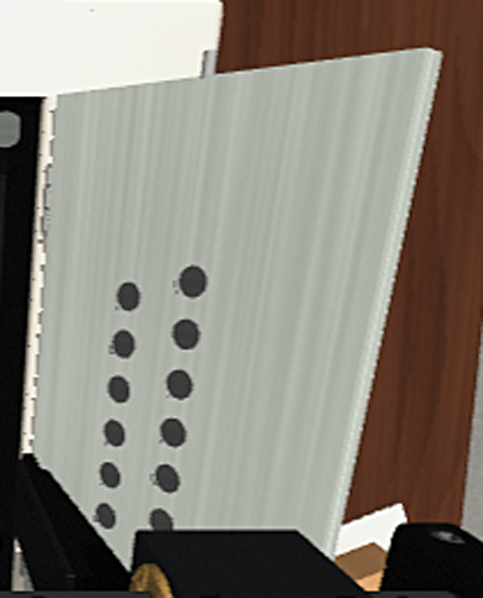

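Run:
```python
from h import *
t=snap("top");K=np.array([[302.26696,0,321.97632],[0,302.26696,196.47088],[0,0,1]])
d=dict(camera_matrix=K,extrinsics=np.load("q_E.npy"))
w=[np.array(u)/2.3+[370,30] for u in [(441,52),(335,553)]]
u=[np.array(u)/6+[275,120] for u in [(90,65),(678,163)]]
def pl(d,a,b):
    o,r1=ray(d,a);_,r2=ray(d,b);n=np.cross(r1,r2);n/=np.linalg.norm(n);return n,n@o
n1,c1=pl(d,*w);n2,c2=pl(t,*u)
v=np.cross(n1,n2);v/=np.linalg.norm(v);print("edge dir",v.round(3),"yaw",np.degrees(np.arctan2(-v[0],v[1])))
for y in (.05,-.08,-.2):
    p=np.linalg.solve(np.array([n1,n2,[0,1,0]]),[c1,c2,y]);print(p.round(4))
print("corner +y",[np.round(q,4) for q in tri(ray(d,w[0]),ray(t,u[0]))])
for z in (.29,.3,.308): print(plane(d,w[0],z).round(3),plane(d,w[1],z).round(3))
# hinge line: top edge lid bottom in wrist crop
for uv in [(57,96),(30,440)]: print("hinge",plane(d,np.array(uv)/2.3+[370,30],.17).round(4))
```

```text
edge dir [0.14  0.99  0.008] yaw -8.053817054314742
[0.7174 0.05   0.3082]
[ 0.699  -0.08    0.3071]
[ 0.6821 -0.2     0.3061]
corner +y [array([0.7215, 0.0787, 0.3085]), np.float64(0.0001)]
[0.735 0.08  0.29 ] [ 0.708 -0.102  0.29 ]
[0.728 0.079 0.3  ] [ 0.702 -0.095  0.3  ]
[0.722 0.079 0.308] [ 0.697 -0.09   0.308]
hinge [0.639  0.0919 0.17  ]
hinge [ 0.6101 -0.0867  0.17  ]
```

```bash
python3 -m crank '[[0,0,-2,8,0,0,0.4],[0,0,-4,16,0,0,0.45],[0,0,-5,24,0,0,0.45],[0,0,-5,30.3,0,0,0.45],[0,0,-5,30.3,0,0,0.45],[0,0,-5,30.3,0,0,0.45]]'
python3 - <<'E'
from h import *
o=st();log(o);q=o["qpos"];s=q[1]+q[2]
w=np.array([.5903*np.sin(q[1])+.4118*np.sin(s)+.0458*np.cos(s)-.0003,.5903*np.cos(q[1])+.4118*np.cos(s)-.0458*np.sin(s)])
p=o["ee_pos"];r=np.sqrt(p[0]**2+p[1]**2-.0657**2);t=q[1:3].sum()+q[4]-np.pi
# r = wr - L sin t ; z = wz + z0 - L cos t, z0 = L-.0756
L=(w[0]-r)/np.sin(t);print("tilt",np.degrees(t),"L3",L,"check z",w[1]+L-.0756-L*np.cos(t),p[2])
z0=L-.0756
for X,z in [(.685,.287),(.725,.356)]:
    wr=np.array([X+L*.505,z+L*.863-z0]); print("need",np.linalg.norm(wr),"max",.5903+np.hypot(.4118,.0458))
E
```

```text
time_s: 21.22
ee_pos: [0.5419, -0.0137, 0.4151]
tool_rot: [-0.198, 0.73, 0.632, -0.171]
ft_force: [-0.8, 0.3, -0.6]
grip_width: 0.55
t 21.23 p [ 0.5419 -0.0137  0.4151] xaz 81.74 z [-0.499  0.073 -0.863] q [-1.470e-01  4.740e-01  1.160e+00 -1.000e-03  2.036e+00 -3.000e-03] F [-0.8  0.3 -0.6] g 0.55
tilt 30.308462108573167 L3 0.27570390262110006 check z 0.4155420012635474 0.4150826217954313
need 0.8859285896140944 max 1.004639088187441
need 0.9497343026228735 max 1.004639088187441
```

```bash
cat >> h.py <<'E'
AX=np.radians(-8.15);PX=np.array([np.cos(AX),np.sin(AX),0]);PY=np.array([-PX[1],PX[0],0]);PZ=np.array([0,0,1.])
def lidR(th):
    z=np.cos(th)*PX-np.sin(th)*PZ; return np.stack([PY,np.cross(z,PY),z],1)
E
python3 - <<'E'
from h import *
T=lidR(2.1);E=np.array([.6999,-.0353,.309])
for s in (-.055,.0,.025): print((E+s*T[:,2]).round(4),rel(E+s*T[:,2],T).round(2))
E
```

```text
[ 0.7274 -0.0392  0.3565] [ 1.300e-01  1.912e+01 -4.390e+00  1.000e-02 -6.000e-02 -9.000e-02]
[ 0.6999 -0.0353  0.309 ] [ 1.300e-01  1.912e+01  1.110e+00  1.000e-02 -6.000e-02 -9.000e-02]
[ 0.6874 -0.0335  0.2874] [ 1.200e-01  1.912e+01  3.610e+00  1.000e-02 -6.000e-02 -9.000e-02]
```

```bash
python3 -m crank '[[0.1,4,-4.4,0,0,0,0.45],[0.1,9,-4.4,0,0,0,0.45],[0.1,14,-4.4,0,0,0,0.45],[0.1,18,-4.4,0,0,0,0.45],[0.1,19.1,-4.4,0,0,0,0.45],[0.1,19.1,-4.4,0,0,0,0.45],[0.1,19.1,-4.4,0,0,0,0.45]]'
python3 - <<'E'
from h import *
o=st();log(o)
d=snap("wrist","r_wrist");np.save("r_E.npy",d["extrinsics"]);crop(d,160,60,480,300,2,"r_crop")
E
```

```text
time_s: 22.1
ee_pos: [0.7267, -0.0394, 0.3582]
tool_rot: [-0.197, 0.73, 0.632, -0.17]
ft_force: [-0.4, 0.1, 0.4]
grip_width: 0.548
t 22.1 p [ 0.7267 -0.0394  0.3582] xaz 81.75 z [-0.497  0.072 -0.864] q [-1.450e-01  8.700e-01  5.520e-01 -0.000e+00  2.246e+00 -1.000e-03] F [-0.4  0.1  0.4] g 0.548
```

View pics/r_wrist.png

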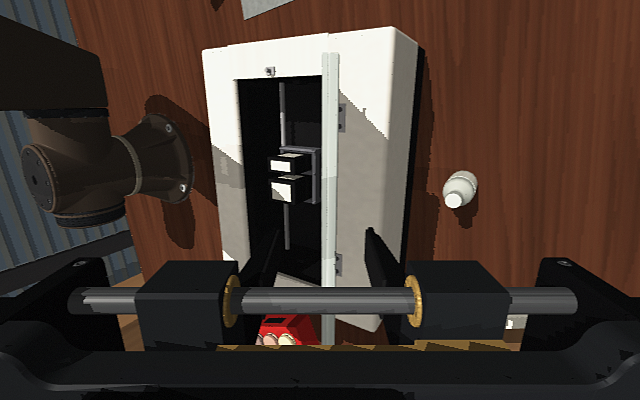

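View pics/r_crop.png

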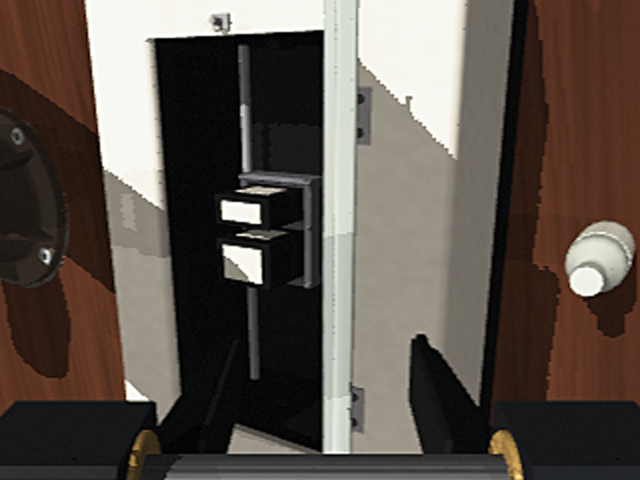

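Run:
```python
from h import *
K=np.array([[302.26696,0,321.97632],[0,302.26696,196.47088],[0,0,1]])
d=dict(camera_matrix=K,extrinsics=np.load("r_E.npy"));o=manip.get_obs();T=R(o["tool_rot"]).as_matrix();p0=o["ee_pos"]
for zt in (.05,.055,.06):
  for uv in [(324,300),(354,300),(322.5,430),(353,430),(326,20),(357,20)]:
    oo,r=ray(d,(uv[0]/2+160,uv[1]/2+60)); a=T.T@(oo-p0);b=T.T@r; q=a+b*(zt-a[2])/b[2]; print(zt,uv,(q*1000).round(1))
```

```text
0.05 (324, 300) [ 5.7 -1.2 50. ]
0.05 (354, 300) [ 5.6 10.3 50. ]
0.05 (322.5, 430) [-51.3  -1.9  50. ]
0.05 (353, 430) [-51.3  10.7  50. ]
0.05 (326, 20) [105.9  -0.4  50. ]
0.05 (357, 20) [105.9  10.   50. ]
0.055 (324, 300) [ 3.9 -1.3 55. ]
0.055 (354, 300) [ 3.9 10.6 55. ]
0.055 (322.5, 430) [-54.4  -2.   55. ]
0.055 (353, 430) [-54.4  10.9  55. ]
0.055 (326, 20) [106.4  -0.4  55. ]
0.055 (357, 20) [106.4  10.3  55. ]
0.06 (324, 300) [ 2.1 -1.3 60. ]
0.06 (354, 300) [ 2.1 10.8 60. ]
0.06 (322.5, 430) [-57.4  -2.   60. ]
0.06 (353, 430) [-57.4  11.2  60. ]
0.06 (326, 20) [106.9  -0.4  60. ]
0.06 (357, 20) [106.9  10.5  60. ]
```

```bash
python3 -m crank '[[0,0.5,1,0,0,0,0.45],[0,0.5,3,0,0,0,0.45],[0,0.5,5,0,0,0,0.45],[0,0.5,7,0,0,0,0.45],[0,0.5,8,0,0,0,0.45],[0,0.5,8,0,0,0,0.45],[0,0.5,8,0,0,0,0.45]]'
python3 - <<'E'
from h import *
o=st();log(o)
d=snap("wrist","s_wrist");crop(d,160,60,480,300,2,"s_crop")
E
```

```text
time_s: 23.02
ee_pos: [0.6914, -0.0342, 0.2874]
tool_rot: [-0.196, 0.73, 0.632, -0.17]
ft_force: [-0.4, 0.5, 0.1]
grip_width: 0.552
t 23.02 p [ 0.6914 -0.0342  0.2874] xaz 81.75 z [-0.496  0.072 -0.865] q [-1.450e-01  7.990e-01  8.700e-01 -0.000e+00  1.998e+00 -1.000e-03] F [-0.4  0.5  0.1] g 0.552
```

View pics/s_crop.png

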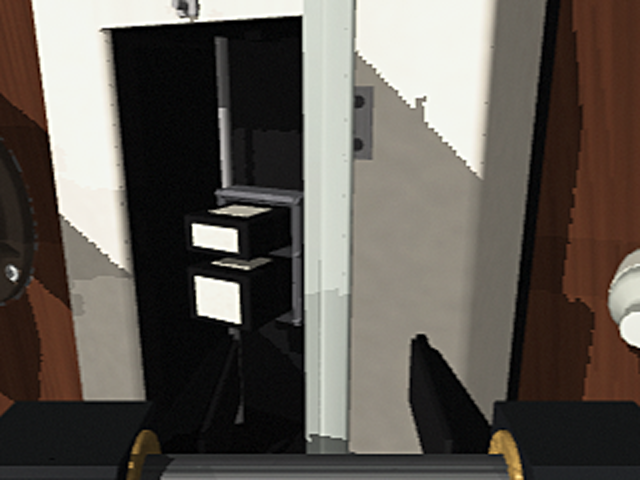

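```bash
python3 -m crank '[[0,0,0,0,0,0,0.6],[0,0,0,0,0,0,0.7],[0,0,0,0,0,0,0.78],[0,0,0,0,0,0,0.83],[0,0,0,0,0,0,0.87],[0,0,0,0,0,0,0.92],[0,0,0,0,0,0,0.92],[0,0,0,0,0,0,0.92],[0,0,0,0,0,0,0.92]]' 20
python3 - <<'E'
from h import *
o=st();log(o);snap("wrist","t_wrist")
T=lidR(2.1); E=np.array([.6999,-.0353,.309])
H=np.array([.615,-.0575,.17]); v=o["ee_pos"]-H; print("TCP rel hinge in printer X,Y,Z",[(v@a).round(4) for a in(PX,PY,PZ)],"angle",np.arctan2(v[2],-(v@PX)))
E
```

```text
time_s: 24.2
ee_pos: [0.6915, -0.0343, 0.2872]
tool_rot: [-0.196, 0.73, 0.632, -0.17]
ft_force: [0.9, 0.5, -0.5]
grip_width: 0.129
t 24.2 p [ 0.6915 -0.0343  0.2872] xaz 81.75 z [-0.496  0.072 -0.865] q [-1.450e-01  8.000e-01  8.700e-01 -0.000e+00  1.998e+00 -1.000e-03] F [ 0.9  0.5 -0.5] g 0.129
TCP rel hinge in printer X,Y,Z [np.float64(0.0724), np.float64(0.0338), np.float64(0.1172)] angle 2.124196359037045
```

View pics/t_wrist.png

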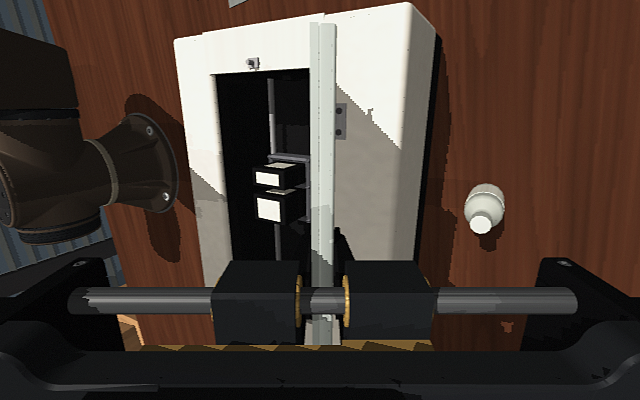

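```bash
python3 -m crank '[[0,-0.3,0,-1.25,0,0,0.92],[0,-0.59,0.01,-2.5,0,0,0.92],[0,-0.89,0.03,-3.75,0,0,0.92],[0,-1.19,0.05,-5,0,0,0.92],[0,-1.19,0.05,-5,0,0,0.92],[0,-1.19,0.05,-5,0,0,0.92]]'
python3 - <<'E'
from h import *
o=st();T=R(o["tool_rot"]).as_matrix();print("F tool",(T.T@o["ft_force"]).round(1),"M tool",(T.T@o["wrist_torque"]).round(2),"tilt th",np.arctan2(-T[2,2],T[:2,2]@PX[:2]))
snap("wrist","u_wrist")
E
```

```text
time_s: 25.0
ee_pos: [0.6811, -0.0328, 0.2929]
tool_rot: [-0.164, 0.738, 0.639, -0.142]
ft_force: [1.3, 0.9, 1.3]
grip_width: 0.126
t 25.0 p [ 0.6811 -0.0328  0.2929] xaz 81.75 z [-0.42   0.061 -0.906] q [-1.450e-01  7.310e-01  9.660e-01 -0.000e+00  1.883e+00 -1.000e-03] F [1.3 0.9 1.3] g 0.126
F tool [ 1.   0.5 -1.7] M tool [-0.42  0.06  0.21] tilt th 2.0088089684258343
```

View pics/u_wrist.png

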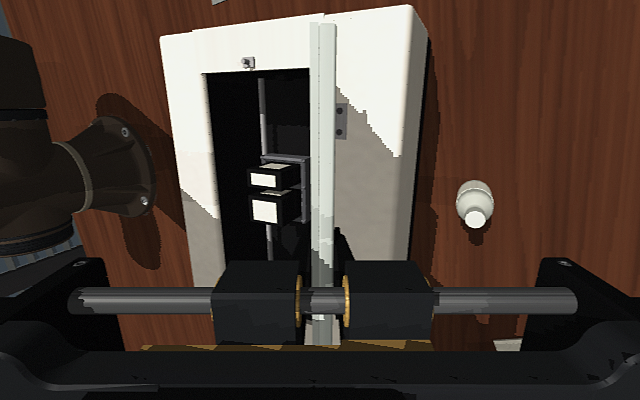

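```bash
python3 -m crank '[[0,-0.3,0,-1.25,0,0,0.92],[0,-0.59,0.01,-2.5,0,0,0.92],[0,-0.89,0.03,-3.75,0,0,0.92],[0,-1.19,0.05,-5,0,0,0.92],[0,-1.48,0.08,-6.25,0,0,0.92],[0,-1.78,0.12,-7.5,0,0,0.92],[0,-2.07,0.16,-8.75,0,0,0.92],[0,-2.36,0.21,-10,0,0,0.92],[0,-2.65,0.26,-11.25,0,0,0.92],[0,-2.94,0.32,-12.5,0,0,0.92],[0,-2.94,0.32,-12.5,0,0,0.92],[0,-2.94,0.32,-12.5,0,0,0.92]]'
python3 - <<'E'
from h import *
o=st();T=R(o["tool_rot"]).as_matrix();print("F tool",(T.T@o["ft_force"]).round(1),"M tool",(T.T@o["wrist_torque"]).round(2),"tilt th",np.arctan2(-T[2,2],T[:2,2]@PX[:2]))
E
```

```text
time_s: 26.55
ee_pos: [0.6535, -0.0287, 0.3028]
tool_rot: [-0.083, 0.752, 0.65, -0.072]
ft_force: [2.1, 2.0, 7.9]
grip_width: 0.123
t 26.55 p [ 0.6535 -0.0287  0.3028] xaz 81.75 z [-0.216  0.032 -0.976] q [-1.450e-01  5.680e-01  1.201e+00  0.000e+00  1.592e+00 -1.000e-03] F [2.1 2.  7.9] g 0.123
F tool [ 2.3 -0.  -8.1] M tool [-0.1   0.16  0.1 ] tilt th 1.790374464800437
```

```bash
python3 -m crank '[[0,-0.3,-0.03,-1.25,0,0,0.92],[0,-0.59,-0.05,-2.5,0,0,0.92],[0,-0.89,-0.05,-3.75,0,0,0.92],[0,-1.19,-0.03,-5,0,0,0.92],[0,-1.48,0,-6.25,0,0,0.92],[0,-1.78,0.04,-7.5,0,0,0.92],[0,-2.07,0.08,-8.75,0,0,0.92],[0,-2.36,0.13,-10,0,0,0.92],[0,-2.65,0.18,-11.25,0,0,0.92],[0,-2.84,0.22,-12.05,0,0,0.92],[0,-2.84,0.22,-12.05,0,0,0.92],[0,-2.84,0.22,-12.05,0,0,0.92],[0,-2.84,0.22,-12.05,0,0,0.92]]'
python3 - <<'E'
from h import *
o=st();T=R(o["tool_rot"]).as_matrix();print("F tool",(T.T@o["ft_force"]).round(1),"M tool",(T.T@o["wrist_torque"]).round(2),"tilt th",np.arctan2(-T[2,2],T[:2,2]@PX[:2]))
d=snap("wrist","v_wrist");snap("scene","v_scene");snap("top","v_top")
np.save("v_E.npy",d["extrinsics"])
im=cv2.imread("pics/v_scene.png")[100:280,220:420];cv2.imwrite("pics/v_sc.png",cv2.resize(im,None,fx=3,fy=3,interpolation=cv2.INTER_CUBIC))
E
```

```text
time_s: 28.18
ee_pos: [0.6256, -0.0246, 0.3066]
tool_rot: [-0.004, 0.756, 0.654, -0.003]
ft_force: [-0.0, 2.3, -10.1]
grip_width: 0.126
t 28.18 p [ 0.6256 -0.0246  0.3066] xaz 81.74 z [-0.01   0.002 -1.   ] q [-1.450e-01  4.240e-01  1.422e+00  0.000e+00  1.306e+00 -1.000e-03] F [ -0.    2.3 -10.1] g 0.126
F tool [ 2.3 -0.3 10.1] M tool [0.16 0.43 0.08] tilt th 1.5809698221674033
```

View pics/v_wrist.png

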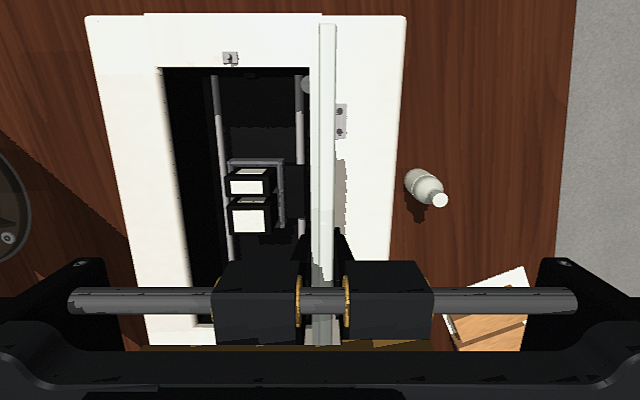

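View pics/v_sc.png

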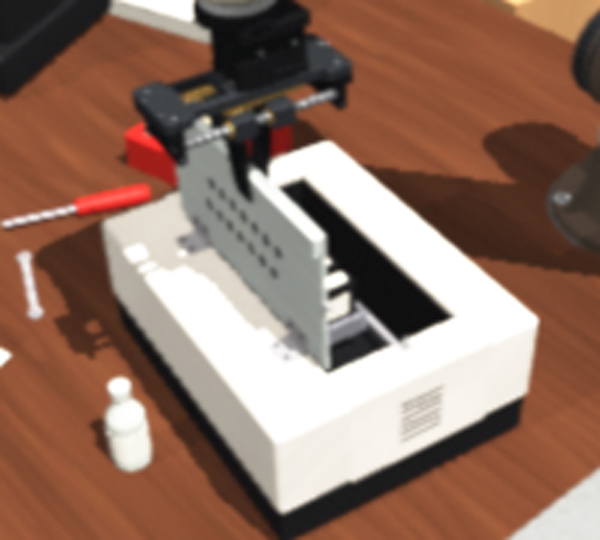

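View pics/v_top.png

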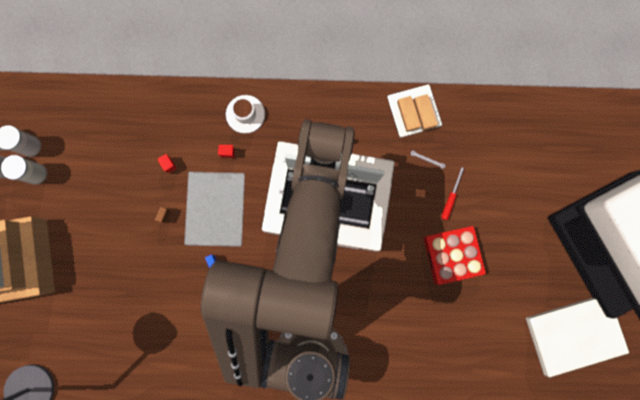

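```bash
python3 -m crank '[[0,0,0.02,0,0,0,0.92],[0,0,0.04,0,0,0,0.92],[0,0,0.04,0,0,0,0.92],[0,0,0.04,0,0,0,0.92],[0,0,0.04,0,0,0,0.92],[0,0,0.04,0,0,0,0.92],[0,0,0.04,0,0,0,0.92],[0,0,0.04,0,0,0,0.92]]'
python3 - <<'E'
from h import *
o=st();T=R(o["tool_rot"]).as_matrix();print("dq",np.abs(o["dq"]).max(),"F tool",(T.T@o["ft_force"]).round(1),"tilt th",np.arctan2(-T[2,2],T[:2,2]@PX[:2]))
d=snap("wrist","w_wrist");crop(d,200,0,360,250,2.4,"w_crop")
K=d["camera_matrix"]; H=np.array([.639,.0919,.17])@PX; H2=np.array([.6101,-.0867,.17])@PX
print("hinge X'",H,H2)
for uv in [(319,28),(335,28),(318.5,150),(335,150)]: 
    p=plane(d,uv,.33); print(uv,p.round(4),"X'",(p@PX).round(4),"Y'",(p@PY).round(4))
E
```

```text
time_s: 29.32
ee_pos: [0.6257, -0.0246, 0.3065]
tool_rot: [-0.004, 0.756, 0.654, -0.003]
ft_force: [-0.8, 3.4, -0.1]
grip_width: 0.122
t 29.32 p [ 0.6257 -0.0246  0.3065] xaz 81.75 z [-0.009  0.002 -1.   ] q [-1.450e-01  4.240e-01  1.422e+00  0.000e+00  1.305e+00 -1.000e-03] F [-0.8  3.4 -0.1] g 0.122
dq 0.002011815569637216 F tool [ 3.3 -1.2  0.1] tilt th 1.5801764893640213
hinge X' 0.6195180891991658 0.6162292233481651
(319, 28) [0.6403 0.0899 0.33  ] X' 0.6211 Y' 0.1798
(335, 28) [0.6472 0.0889 0.33  ] X' 0.6281 Y' 0.1797
(318.5, 150) [0.6322 0.0374 0.33  ] X' 0.6205 Y' 0.1266
(335, 150) [0.6401 0.0362 0.33  ] X' 0.6285 Y' 0.1266
```

View pics/w_crop.png

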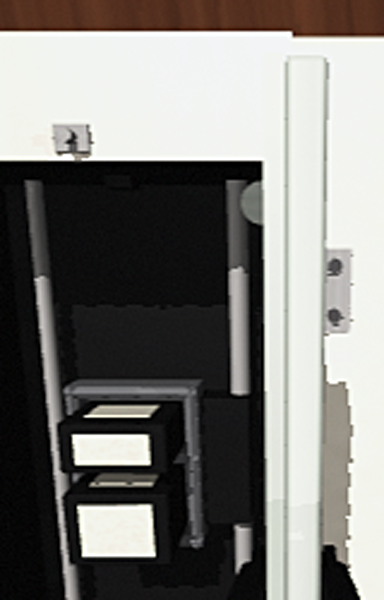

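Run:
```python
from h import *
o=st(); print(np.abs(o["dq"]).max()); print(manip.sign_off())
```

```text
t 29.38 p [ 0.6257 -0.0246  0.3065] xaz 81.75 z [-0.009  0.002 -1.   ] q [-1.450e-01  4.240e-01  1.422e+00  0.000e+00  1.305e+00 -1.000e-03] F [-0.8  2.7  0.9] g 0.124
0.0011042849324711993
the job is handed in; nothing more can be done
None
```

Both cartridges are standing in their own pockets, and the lid is held still at its balance point in the gripper. I handed the job in at 29.4 s of the 72 s allowed; it reports no verdict.

- **Cartridges:** I lowered each one until it touched the floor of its pocket (about 14 N), then let go while the lid was still tipped back. The camera afterwards put both within about 1.5 mm of their pocket centres, and the last picture still shows them standing there.
- **Lid:** I gripped it by the rail, 34 mm to the left of the middle. The fingers were about 12 mm apart, which matches the rail. I then swung it up slowly along its arc.
- **Lid angle:** My three estimates differ slightly, but all lie within 1.50–1.66 rad:
  - gripper tilt: 1.580
  - position along the arc: about 1.59
  - rough camera check: about 1.60
- **Last readings:** The grip was set to 20 N. The joint speeds were about 0.001 rad/s, and there was only about 3 N of outside force on the tool.
- **Forces on the way:** Along the rail's depth, the force reached about 8 N during the swing and 10 N just after it. I corrected that by less than 1 mm before handing in.
- **Other things on the table:** In the last overhead picture the block, stay arm, screwdriver and look-alikes lie where they were; the cleaner, hidden by the arm there, still stands behind the printer in the scene picture. I judged this by eye and did not measure it.

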